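Sort the stray pen and binder clips into the trays

TASK

Put away the pen and the two binder clips that lie about on the table, one clip being just under the front edge of the little plywood shelf: each goes into the white tray that already holds one of its kind, with the pen lying flat on the tray's floor. Don't knock the shelf, and leave everything else where it is.

Things in the scene. Friction and masses are not known exactly. Their poses are not given: they have to be found in the camera images.
- pen_loose_mid (a point): stray orange pen, 140 mm long, 10 mm wide, 10 mm high, lying flat on the open table, roughly pointing away from the robot; point at the balance point half-way up (5 mm above its underside), 85 mm from the writing tip and 55 mm from the blunt end; its y axis runs along the pen towards the blunt end, z is up. 14 g.
- clip_open_mid (a point): stray black binder clip on the open table, standing on its flat 32 x 26 mm base, wire handles up (45 mm overall); the solid body is a wedge 32 mm long, 26 mm wide at the base and 19 mm high; point at the centre of that body, 9.5 mm above its underside; x axis along its 32 mm length (its two ends are upright, so it is best gripped along x), z up. The wire handles cannot be gripped. 12 g.
- clip_under_mid (a point): second stray black binder clip, same shape and point as the other; it stands on the table under the shelf board, 20 to 34 mm behind the board's front edge; its x axis (32 mm length) runs roughly along the shelf's front edge. No vertical tool can reach it: the gripper must lean back towards the robot, some 25 to 40 degrees from vertical, reaching forward and down beneath the board.
- pen_sample_mid (a point): black pen that already lies in one of the two trays and shows that this tray is for pens; same shape and point as the stray pen. Which tray it is in changes.
- clip_sample_mid (a point): blue binder clip that already stands in the other tray and shows that this tray is for clips; same shape and point as the stray clips.
- tray_1: white open tray, fixed, 180 mm (x) x 140 mm (y) outside, 30 mm high, walls and floor 4 mm thick; origin at the centre of its underside, on the table; z up. One tray stands left and one right of the robot. The sample lies along or near the line y = -30 mm of the tray, so the half at +y is free. May hold the pen or the clip sample.
- tray_2: the other white tray, identical to tray_1.
- riser: fixed plywood shelf standing on the table: board 200 mm deep (x) x 340 mm wide (y) x 18 mm thick, underside 190 mm and top 208 mm above the table, on two side panels 16 mm thick at y = +-156 mm that begin 25 mm behind the front edge; origin on the table under the board's centre, so the board's front edge is at x = -100 mm; x points away from the robot, z up.
- glue_bottle: bystander: glue bottle, 56 mm across, 164 mm high, standing on the shelf board; origin at the centre of its underside.
- steel_weight: bystander: steel block with a black knob, 40 x 62 x 51 mm, standing on the shelf board; origin at the centre of its underside.
- blade_case: bystander: flat case 26 x 105 x 13 mm lying under the shelf, well behind the clip; origin at the centre of its underside.

How it is judged (in metres and radians):
At the end, for the whole second after the job is handed in: Stray pen in the black pen's tray, stray clips in the blue clip's tray, samples still in theirs: centres between the walls, at most 26 mm (pens) or 32 mm (clips) above the table; stray pen level within 0.2 rad; all at rest ((((x of pen_sample_mid in the frame of tray_1 between -0.086 and 0.086 m and y of pen_sample_mid in the frame of tray_1 between -0.066 and 0.066 m and z of pen_sample_mid in the frame of tray_1 between 0 and 0.026 m) and (x of pen_loose_mid in the frame of tray_1 between -0.086 and 0.086 m and y of pen_loose_mid in the frame of tray_1 between -0.066 and 0.066 m and z of pen_loose_mid in the frame of tray_1 between 0 and 0.026 m) and (x of clip_sample_mid in the frame of tray_2 between -0.086 and 0.086 m and y of clip_sample_mid in the frame of tray_2 between -0.066 and 0.066 m and z of clip_sample_mid in the frame of tray_2 between 0 and 0.032 m) and (x of clip_open_mid in the frame of tray_2 between -0.086 and 0.086 m and y of clip_open_mid in the frame of tray_2 between -0.066 and 0.066 m and z of clip_open_mid in the frame of tray_2 between 0 and 0.032 m) and (x of clip_under_mid in the frame of tray_2 between -0.086 and 0.086 m and y of clip_under_mid in the frame of tray_2 between -0.066 and 0.066 m and z of clip_under_mid in the frame of tray_2 between 0 and 0.032 m)) or ((x of pen_sample_mid in the frame of tray_2 between -0.086 and 0.086 m and y of pen_sample_mid in the frame of tray_2 between -0.066 and 0.066 m and z of pen_sample_mid in the frame of tray_2 between 0 and 0.026 m) and (x of pen_loose_mid in the frame of tray_2 between -0.086 and 0.086 m and y of pen_loose_mid in the frame of tray_2 between -0.066 and 0.066 m and z of pen_loose_mid in the frame of tray_2 between 0 and 0.026 m) and (x of clip_sample_mid in the frame of tray_1 between -0.086 and 0.086 m and y of clip_sample_mid in the frame of tray_1 between -0.066 and 0.066 m and z of clip_sample_mid in the frame of tray_1 between 0 and 0.032 m) and (x of clip_open_mid in the frame of tray_1 between -0.086 and 0.086 m and y of clip_open_mid in the frame of tray_1 between -0.066 and 0.066 m and z of clip_open_mid in the frame of tray_1 between 0 and 0.032 m) and (x of clip_under_mid in the frame of tray_1 between -0.086 and 0.086 m and y of clip_under_mid in the frame of tray_1 between -0.066 and 0.066 m and z of clip_under_mid in the frame of tray_1 between 0 and 0.032 m))) and angle between pen_loose_mid's own y axis and vertical between 1.37 and 1.77 rad and linear speed of each of pen_loose, clip_open, clip_under, pen_sample, clip_sample below 0.03 m/s); the robot touches nothing.
It fails at once if the plywood shelf is pushed by the robot with more than 12 N (contact force between any of the fingers, the arm and riser above 12 N).
It fails at once if the glue bottle is moved more than 30 mm (distance of glue_bottle from where it was at the start of the episode above 0.03 m).
It fails at once if the steel weight is moved more than 30 mm (distance of steel_weight from where it was at the start of the episode above 0.03 m).
It fails at once if the blade case is moved more than 30 mm (distance of blade_case from where it was at the start of the episode above 0.03 m).
It also fails if it takes over 64 s, if anything falls off the work surface, if the arm or the gripper's body presses on something with over 40 N, if the wrist force passes 120 N, or if a joint passes its speed limit or range.

ROBOT

A 6-joint arm with a two-finger parallel gripper is mounted at the origin on a cart in front of the work surface, level with it; the furniture and walls round the work are solid. World frame = base frame: x ahead of the robot, y to its left, z up, the work surface at z = 0. Lengths are in m, angles in degrees, forces in N, time in s.
With the tool pointing down it reaches from about 0.4 to 0.825 m from the base axis. Payload 7 kg.
Tool frame: the origin (TCP) lies at the centre of the arm's flange, where the gripper is bolted on; the fingertips stand 178 mm ahead of it and the grasp point (between the pads) lies 159 mm ahead of it (tip_reach is the distance from the TCP to the fingertips, in m); z points along the fingers, y is the line along which they close (so a half turn about z gives the same grasp; the last joint's range is limited). The gripper opens to 88 mm and grips with 3 to 60 N. Pads are 19 mm wide; open, the fingers measure 130 mm over their backs; the gripper's body (78 mm by 193 mm) begins 47 mm behind the grasp point.
Start: joints at [85.548, 20.546, 0.682, 0, -70.136, -16.507], TCP at [0.241, 0.63, 0.405] pointing down, gripper open.
Joint ranges: [-176.03, 176.03], [-82.01, 121.73], [-58.28, 71.71], [-173.87, 95.51], [-174.79, -0.11], [-173.66, 173.66]. Speed limits (degrees/s): [136.94, 136.94, 172.46, 180, 180, 180].

INTERFACE

Orientations are given as [roll, pitch, yaw] about the fixed x, y, z axes, in that order (R = Rz(yaw) Ry(pitch) Rx(roll)).
In Python, from plant import * gives the robot as it stands.
- The arm moves only by the shell command python3 -m handwheel 'ROWS'. ROWS is JSON, a list of rows, each a list of 7 numbers: the opening, from -1 (shut) to 1 (fully open), then the shift along the tool's x, y, z as a fraction of full scale, then the turn, a rotation vector about the tool's x, y, z as a fraction of full scale. A call has 1 to 5 rows; each row shifts and turns the commanded pose from where the row before left it, along the tool's axes as they then stand; what a row does not reach is not made up. Full scale, the value 1, is 0.025 m for a shift and 6 degrees for a turn. A row lasts 1/8 s, in which the tool goes at most 62.5 mm and 10.7 degrees, less where a joint would pass 70% of its speed; a pose out of reach is approached as far as the arm can. A call with a number of a shift or a turn outside -1 to 1 is refused whole. A call with a gripper value outside its range is refused whole. The fingers move at their own pace and stop on an object; the grip force is fixed at half the most. Time passes only in rows, so rows that do not move let the fingers close. It gives the time, the measured TCP pose, the force, the opening and the grip force at its end, in the units of the state.
- get_obs(): the state, without advancing time (a new reading comes with each control period).
- snapshot(name): name is "scene" or "top" or "wrist"; returns a dict with "color" (400x640x3 uint8, red, green, blue), "fx", "fy", "cx", "cy" (pixels), "k1" (the pictures are not rectified: a ray, as slopes to the right and down, at radius r is drawn at 1 + k1 r^2 times it, then the intrinsics apply), "R" (3x3) and "t" (3): a world point X has camera coordinates R X + t; the wrist camera has in their place "tool_from_camera" (4x4, takes a point from camera to tool coordinates, whose origin is the TCP and whose axes are the flange's). Camera axes: x right, y down, z forward; pixel columns grow to the right and rows downward; lengths in m; the calibration is good to about 2 mm. A picture is of the moment at which its call begins: read the wrist's pose just before it. There is no depth.
- close_job(): hands the job in; it is judged then, once.
The state is a dict: "clock": time; "joint_pos": joint angles; "qvel": joint speeds; "tau": joint torques, N m; "tool_pos": TCP position; "orientation": TCP orientation; "force": force on the tool from outside, world axes, zero at the start; "moment": the same for the moment, N m; "opening": finger opening in m; "gripper_force": force on a finger pad.
Only numpy, scipy, OpenCV 4.12 (cv2) and the standard library are available. Lean on these libraries where they do the work, as an engineer would, in place of code of your own. Each camera call takes 0.05 s, during which the arm holds its last target. There are 200 camera calls.

## Working session

There is one attempt and no reset: what is moved stays moved. The work goes in short steps, Python scripts to look and compute and a shell command to move; the robot and the scene stay as the last step left them, time stands still between calls to the robot, and variables do not carry over. Pictures are saved under pics/ and viewed, at most 14 in all, crops included, and the job is handed in when it is done.

```bash
ls; mkdir -p pics; python3 - <<'E'
from plant import *
import cv2
print(get_obs())
for n in("scene","top"):
    s=snapshot(n); cv2.imwrite(f"pics/{n}0.png",s["color"][:,:,::-1]); print({k:v for k,v in s.items() if k!="color"})
E
```

```text
pics
{'clock': 0.0, 'joint_pos': array([ 8.55496963e+01,  2.05942924e+01,  6.33682945e-01, -2.10146720e-02,
       -7.01364478e+01, -1.65066799e+01]), 'qvel': array([ 0.12302445, -0.03087645,  0.00194566, -0.04764251,  0.02138013,
       -0.07050183]), 'tau': array([-2.44351533e-03, -5.82718885e+01,  2.93060392e+01,  6.99701026e+00,
        7.04320759e-03, -1.61723692e-04]), 'tool_pos': array([0.24135647, 0.63017159, 0.40368668]), 'orientation': array([ 1.79901329e+02, -8.63872996e-03, -2.09641332e+01]), 'force': array([0.08535619, 0.87240527, 0.51736684]), 'moment': array([0.00906679, 0.00662791, 0.016129  ]), 'gripper_force': 0.0, 'opening': 0.08773853782077193}
{'fx': 380.17690857442767, 'fy': 380.17690857442767, 'cx': 312.27554309606387, 'cy': 197.3629191795373, 'k1': -0.014943989862894443, 'R': array([[-0.69403543, -0.71987644,  0.00962949],
       [-0.51642621,  0.48848001, -0.70334291],
       [ 0.50161618, -0.49311782, -0.7107855 ]]), 't': array([0.41797216, 0.40926504, 0.88328724])}
{'fx': 489.9419893807822, 'fy': 489.9419893807822, 'cx': 326.65875600342935, 'cy': 204.8122303813655, 'k1': -0.07917481378204506, 'R': array([[-0.02972607, -0.99945221, -0.01454812],
       [-0.99217513,  0.0312691 , -0.12087494],
       [ 0.12126363,  0.01084114, -0.99256113]]), 't': array([0.00724026, 0.61734973, 1.28314657])}
```

View pics/scene0.png

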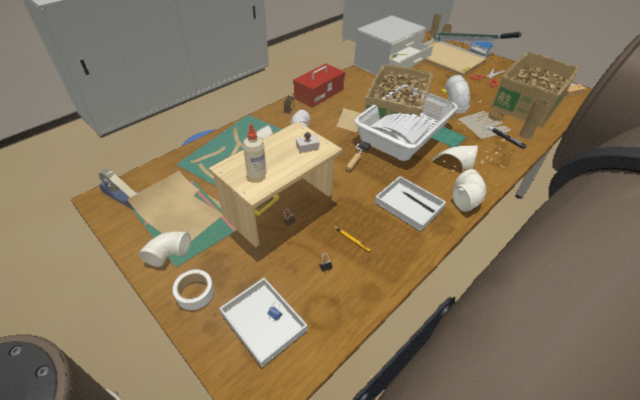

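View pics/top0.png

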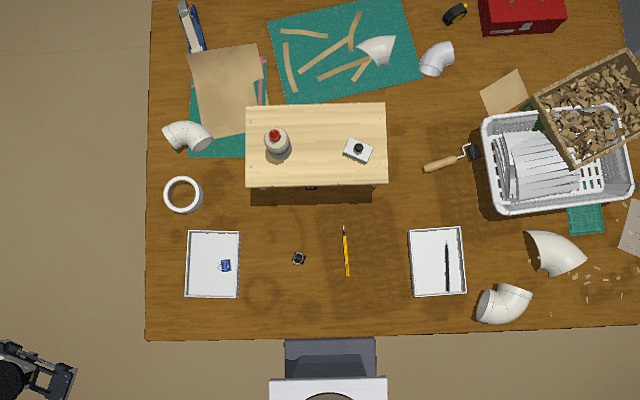

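The left tray (top image around 212,264) holds the blue clip, and the right tray (437,261) holds the black pen. The stray clip is at (299,258) and the orange pen runs from (344,227) to (347,277). The under-shelf clip shows at (311,187) in top and (289,216) in scene.

```bash
cat > h.py <<'E'
import numpy as np, cv2
from plant import *
from scipy.spatial.transform import Rotation as Rn
def rays(s,px,o=None):
    K=np.array([[s["fx"],0,s["cx"]],[0,s["fy"],s["cy"]],[0,0,1]])
    p=cv2.undistortPoints(np.array(px,float).reshape(-1,1,2),K,np.array([s["k1"],0,0,0.]))[:,0]
    d=np.c_[p,np.ones(len(p))]
    if "R" in s: return -s["R"].T@s["t"], d@s["R"]
    T=s["tool_from_camera"]; R=Rn.from_euler("xyz",o["orientation"],degrees=True).as_matrix()
    return R@T[:3,3]+o["tool_pos"], d@(R@T[:3,:3]).T
def atz(s,px,z,o=None):
    c,d=rays(s,px,o); z=np.broadcast_to(z,len(d)); return c+d*((z-c[2])/d[:,2])[:,None]
def tri(L):
    A=0;b=0
    for c,d in L:
        d=d/np.linalg.norm(d);P=np.eye(3)-np.outer(d,d);A=A+P;b=b+P@c
    return np.linalg.solve(A,b)
E
python3 - <<'E'
from h import *
np.set_printoptions(precision=4,suppress=True)
S={n:snapshot(n) for n in("top","scene")}
def blob(n,box,f,k=1):
    x0,y0,x1,y1=box; c=S[n]["color"][y0:y1,x0:x1].astype(int); h=cv2.cvtColor(S[n]["color"][y0:y1,x0:x1],cv2.COLOR_RGB2HSV).astype(int)
    m=f(c,h); _,l,st,ce=cv2.connectedComponentsWithStats(m.astype(np.uint8)); i=1+np.argmax(st[1:,4]); ys,xs=np.where(l==i)
    return np.c_[xs+x0,ys+y0],ce[i]+[x0,y0],st[i]
for n,b in(("top",(330,215,365,290)),("scene",(325,220,380,260))):
    p,c,st=blob(n,b,lambda c,h:(c[...,0]>170)&(c[...,0]-c[...,2]>110)); print("pen",n,c,st)
    w=atz(S[n],p,.005); m=w.mean(0); u,s,v=np.linalg.svd(w-m); t=(w-m)@v[0]; print(m,v[0],t.min(),t.max(), (t>0).mean(),m+t.min()*v[0],m+t.max()*v[0])
for n,b in(("top",(285,245,315,272)),("scene",(315,248,338,275))):
    p,c,st=blob(n,b,lambda c,h:c.max(2)<60); print("clip",n,c,st,atz(S[n],[c],.0095))
# tray corners (top rim)
for nm,b in(("L",(175,222,250,305)),("R",(400,220,475,304))):
    p,c,st=blob("top",b,lambda c,h:(h[...,1]<40)&(c.min(2)>110)); r=cv2.minAreaRect(p.astype(np.float32)); print(nm,r); w=atz(S["top"],cv2.boxPoints(r),.03); print(w,w.mean(0))
print("shelf front edge", atz(S["top"],[(246,185.5),(387,183)],.208), "under", tri([ (lambda q:(q[0],q[1][0]))(rays(S[n],[q])) for n,q in(("top",(311,187)),("scene",(289,217)))]))
ims=[cv2.resize(S[n]["color"][y:y+50,x:x+66],(396,300),interpolation=cv2.INTER_CUBIC) for n,x,y in(("top",280,170),("top",280,230),("scene",258,192),("scene",300,240))]
cv2.imwrite("pics/crop.png",np.vstack([np.hstack(ims[:2]),np.hstack(ims[2:])])[:,:,::-1])
E
```

```text
pen top [345.046  249.7701] [13 21  5 30 87]
[ 0.496  -0.0578  0.005 ] [-0.9988 -0.0491 -0.    ] -0.03792335412590009 0.0412768541104856 0.5057471264367817 [ 0.5339 -0.056   0.005 ] [ 0.4548 -0.0599  0.005 ]
pen scene [353.7766 239.266 ] [16 10 30 21 94]
[ 0.4836 -0.0598  0.005 ] [-0.9987 -0.0502  0.    ] -0.051201004503643545 0.05839029029365013 0.48936170212765956 [ 0.5347 -0.0573  0.005 ] [ 0.4253 -0.0628  0.005 ]
clip top [297.5  257.86] [ 8  9  9  9 50] [[0.4778 0.0723 0.0095]]
clip scene [325.5818 266.2727] [ 5 15 11  7 55] [[0.4714 0.0739 0.0095]]
L ((212.06491088867188, 263.7665710449219), (53.29465866088867, 68.16880798339844), 3.012787342071533)
[[0.3825 0.3799 0.03  ]
 [0.5656 0.37   0.03  ]
 [0.5538 0.2238 0.03  ]
 [0.3719 0.2356 0.03  ]] [0.4685 0.3024 0.03  ]
R ((437.1705627441406, 261.2176208496094), (67.79971313476562, 53.534156799316406), 85.60128784179688)
[[ 0.5444 -0.2283  0.03  ]
 [ 0.5508 -0.3736  0.03  ]
 [ 0.3698 -0.3771  0.03  ]
 [ 0.3641 -0.2338  0.03  ]] [ 0.4573 -0.3032  0.03  ]
shelf front edge [[ 0.6485  0.176   0.208 ]
 [ 0.6437 -0.1572  0.208 ]] under [0.6714 0.0315 0.023 ]
```

View pics/crop.png

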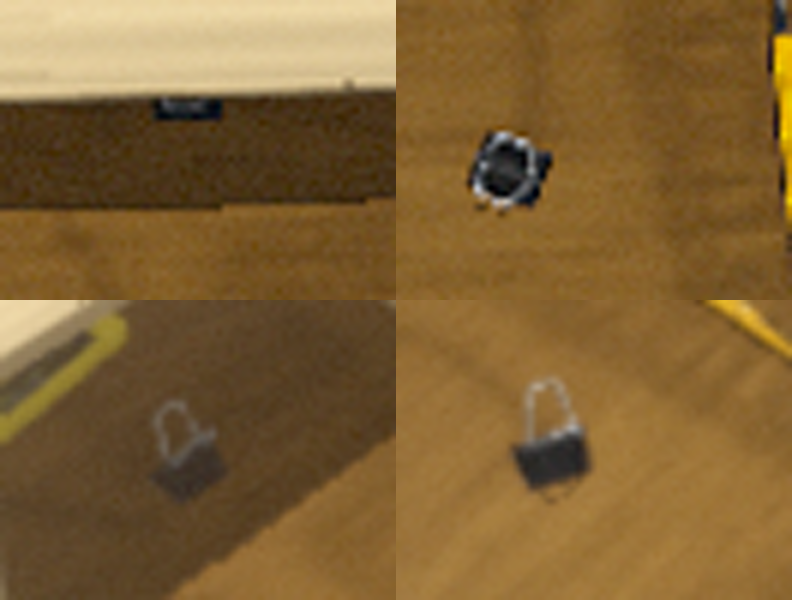

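The clip body's long axis lies a bit skew in the top view. The under-shelf clip stands at about (0.67, 0.03), and the pen is nearly along x. I'm moving over the open clip to look from close by.

```bash
python3 -m handwheel '[[1,0.66,0.7,0.1,0,0,0],[1,0.66,0.7,0.1,0,0,0],[1,0.66,0.7,0.1,0,0,0],[1,0.66,0.7,0.1,0,0,0],[1,0.66,0.7,0.1,0,0,0]]' | head -c 900
python3 -m handwheel '[[1,0.66,0.7,0.1,0,0,0],[1,0.66,0.7,0.1,0,0,0],[1,0.66,0.7,0.1,0,0,0],[1,0.66,0.7,0.1,0,0,0],[1,0.66,0.7,0.1,0,0,0]]' >/dev/null
python3 -m handwheel '[[1,0.66,0.7,0.1,0,0,0],[1,0.66,0.7,0.1,0,0,0],[1,0.66,0.7,0.1,0,0,0],[1,0.66,0.7,0.1,0,0,0],[1,0.66,0.7,0.1,0,0,0]]' >/dev/null
python3 -m handwheel '[[1,0.66,0.7,0.1,0,0,0],[1,0.66,0.7,0.1,0,0,0],[1,0.66,0.7,0.1,0,0,0],[1,0.66,0.7,0.1,0,0,0],[1,0.66,0.7,0.1,0,0,0]]' >/dev/null
python3 -m handwheel '[[1,0.66,0.7,0.1,0,0,0],[1,0.66,0.7,0.1,0,0,0],[1,0.66,0.7,0.1,0,0,0],[1,0.66,0.7,0.1,0,0,0],[1,0,0,0,0,0,0]]'
python3 - <<'E'
from h import *
o=get_obs(); s=snapshot("wrist"); cv2.imwrite("pics/w1.png",s["color"][:,:,::-1]); print(o["clock"],o["tool_pos"],o["orientation"],s["tool_from_camera"],s["fx"])
E
```

```text
clock: 0.82
tool_pos: [0.2875, 0.5181, 0.3919]
orientation: [180.0, -0.0, -21.0]
force: [-0.1, -0.7, 0.6]
opening: 0.0877
gripper_force: 0.0
clock: 3.32
tool_pos: [0.4612, 0.0947, 0.3443]
orientation: [180.0, 0.0, -21.1]
force: [-0.3, 1.3, -0.5]
opening: 0.0876
gripper_force: 0.0
3.325 [0.46117711 0.09465812 0.34429084] [ 1.79965437e+02  2.23732298e-02 -2.10815205e+01] [[ 4.42941677e-04 -9.65657271e-01 -2.59818859e-01  6.95512759e-02]
 [ 9.99999898e-01  4.50727036e-04  2.96121416e-05  3.84527548e-04]
 [ 8.85122042e-05 -2.59818845e-01  9.65657372e-01  2.02952456e-02]
 [ 0.00000000e+00  0.00000000e+00  0.00000000e+00  1.00000000e+00]] 318.11545700816094
```

View pics/w1.png

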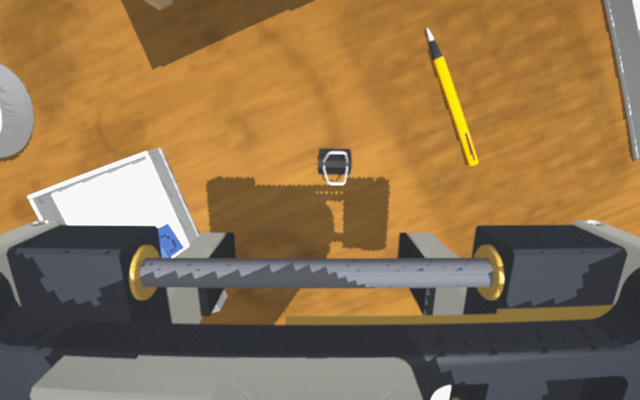

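The wrist view shows the clip body at about (318–351, 148–177), its long axis nearly along image x, which is tool y. The pen's tip is at (429,29), pointing away from the robot, and its blunt end is at (474,163).

```bash
python3 - <<'E'
from h import *
np.set_printoptions(precision=4,suppress=True)
o=get_obs(); s=snapshot("wrist"); o={**o}
c=s["color"].astype(int)
m=(c[140:185,305:365].max(2)<75); n,l,st,ce=cv2.connectedComponentsWithStats(m.astype(np.uint8)); i=1+np.argmax(st[1:,4]); print(st[i]+[305,140,0,0,0],ce[i]+[305,140])
ys,xs=np.where(l==i); r=cv2.minAreaRect(np.c_[xs+305,ys+140].astype(np.float32)); print(r)
for z in(0,.019): print(z,atz(s,cv2.boxPoints(r),z,o))
for y in range(144,182): print(''.join('#' if v<60 else '+' if v<90 else 'o' if v>170 else '.' for v in c[y,310:360].max(1)))
p=atz(s,[(429,29),(474,163)],.005,o); d=p[1]-p[0]; L=np.linalg.norm(d); print(p,L,p[0]+d/L*.085,np.degrees(np.arctan2(d[1],d[0])))
E
```

```text
[327 167  19   7 110] [336.     169.5818]
((336.0, 170.0), (18.0, 6.0), 0.0)
0 [[0.4674 0.0806 0.    ]
 [0.4732 0.0784 0.    ]
 [0.4666 0.0611 0.    ]
 [0.4607 0.0632 0.    ]]
0.019 [[0.4708 0.08   0.019 ]
 [0.4763 0.0779 0.019 ]
 [0.4701 0.0616 0.019 ]
 [0.4645 0.0636 0.019 ]]
oooooooooooooooooooooooooooooooooooooooooooooooooo
oooooooooooooooooooooooooooooooooooooooooooooooooo
oooooooooooooooooooooooooooooooooooooooooooooooooo
oooooooooo......................oooooooooooooooooo
ooooooooo................................ooooooooo
ooooooooo.++++++++++++++++++++++++++++++..oooooooo
oooooooo..++++++++++...............++++++.oooooooo
oooooooo..+++++++++.oooooooooooooooo.++++.oooooooo
ooooooooo.++++++++.oooooooooooooooooo.+++.oooooooo
ooooooooo.+++++++.oooooooooooooooooooo+++.oooooooo
ooooooooo.++++++..oo...++++........ooo.++.oooooooo
ooooooooo.++++#+.oo..++++#+++#+###+.oo.++.oooooooo
oooooooo..+++++..o..+++++++++++###+..o.++..ooooooo
oooooooo..+++++.oo.+++++++++++++##++.o.++..ooooooo
oooooooo.+++++.oo.++++++++++++++++++.oo.+..ooooooo
oooooooo..+++..o..++++++++++++++++++.oo.+..ooooooo
ooooo
[... 535 characters left out ...]
#####+.oo...oooooooo
ooooooooo.+##+.oo.##+##############.oo.+.ooooooooo
ooooooooo.+##+.oo.+#++++###########.oo.+.ooooooooo
ooooooooo...++.oo..........++++#+++.oo...ooooooooo
ooooooooooo....oooo................ooo..oooooooooo
ooooooooooooo.ooooooooooooooo...oooooooooooooooooo
ooooooooooooo..oooooooooooooo..ooooooooooooooooooo
oooooooooooooo.ooooooooooooo...oooooooooooo...oooo
oooooooooooooo..oooooooooooo..ooooooo...oo........
oooooooooooooo..ooooooooooo..oooooooo.............
ooooooooooooooooooooo..oooo..oooooooo.............
ooooooooooooooooooooooooooooooooooooo.............
[[ 0.5614 -0.0558  0.005 ]
 [ 0.4243 -0.0638  0.005 ]] 0.137342868465868 [ 0.4766 -0.0607  0.005 ] -176.65142022431118
```

```bash
cat >> h.py <<'E'
def go(p,ypr=None,grasp=True,o=None):
    "remaining shift in tool axes (m) from here so that the grasp point gets to p"
    o=o or get_obs(); R=Rn.from_euler("xyz",o["orientation"],degrees=True).as_matrix()
    e=R.T@(np.array(p)-o["tool_pos"])-np.array([0,0,.159*grasp]); return e
E
python3 - <<'E'
from h import *
np.set_printoptions(precision=4,suppress=True)
o=get_obs(); s=snapshot("wrist")
w=atz(s,[(319,148),(351,148),(319,173.5),(351,173.5)],0,o); print(w,w.mean(0),np.linalg.norm(w[0]-w[1]),np.linalg.norm(w[0]-w[2]))
p=w.mean(0); p[2]=.0225; print(go(p,o=o)/.025,o["orientation"])
E
```

```text
[[0.4943 0.0797 0.    ]
 [0.4827 0.0494 0.    ]
 [0.4698 0.089  0.    ]
 [0.458  0.0582 0.    ]] [0.4762 0.0691 0.    ] 0.03242787595177342 0.026185135020813207
[0.9514 0.7805 6.5239] [179.9994   0.0023 -21.0238]
```

The measured size is 32.4 × 26.2 mm, which matches the clip. Descending and gripping.

```bash
python3 -m handwheel '[[1,0.5,0.4,0.9,0,0,0],[1,0.45,0.38,0.9,0,0,0],[1,0,0,1,0,0,0],[1,0,0,1,0,0,0],[1,0,0,1,0,0,0]]' >/dev/null
python3 -m handwheel '[[1,0,0,0.9,0,0,0],[1,0,0,0.5,0,0,0],[1,0,0,0.32,0,0,0],[1,0,0,0,0,0,0],[-1,0,0,0,0,0,0]]'
python3 -m handwheel '[[-1,0,0,0,0,0,0],[-1,0,0,0,0,0,0],[-1,0,0,0,0,0,0],[-1,0,0,0,0,0,0],[-1,0,0,0,0,0,0]]'
```

```text
clock: 4.72
tool_pos: [0.4765, 0.0699, 0.1823]
orientation: [-180.0, -0.0, -20.9]
force: [-0.3, 0.1, 0.2]
opening: 0.0818
gripper_force: 0.0
clock: 5.35
tool_pos: [0.4762, 0.0697, 0.1817]
orientation: [180.0, -0.0, -21.0]
force: [-0.5, 0.3, -0.4]
opening: 0.0331
gripper_force: 0.0
```

```bash
python3 -m handwheel '[[-1,0,0,-0.8,0,0,0],[-1,0,0,-1,0,0,0],[-1,0,0,-1,0,0,0],[-1,-0.21,-0.97,0,0,0,0],[-1,-0.21,-0.97,0,0,0,0]]'
python3 -m handwheel '[[-1,-0.21,-0.97,0,0,0,0],[-1,-0.21,-0.97,0,0,0,0],[-1,-0.21,-0.97,0,0,0,0],[-1,-0.21,-0.97,0,0,0,0],[-1,-0.21,-0.97,0,0,0,0]]' >/dev/null
python3 -m handwheel '[[-1,-0.21,-0.97,0,0,0,0],[-1,-0.21,-0.97,0,0,0,0],[-1,-0.21,-0.97,0,0,0,0],[-1,0,0,0,0,0,0],[-1,0,0,0,0,0,0]]'
python3 - <<'E'
from h import *
o=get_obs(); s=snapshot("wrist"); cv2.imwrite("pics/w2.png",s["color"][:,:,::-1]); print(o["clock"],o["tool_pos"])
c=snapshot("top"); cv2.imwrite("pics/t2.png",c["color"][:,:,::-1])
E
```

```text
clock: 5.98
tool_pos: [0.4838, 0.1192, 0.2522]
orientation: [-179.9, -0.0, -21.0]
force: [0.3, -0.2, -0.2]
opening: 0.0318
gripper_force: 30.0
clock: 7.22
tool_pos: [0.5138, 0.3151, 0.2513]
orientation: [180.0, 0.0, -21.0]
force: [0.9, -0.1, -0.7]
opening: 0.0318
gripper_force: 30.0
7.225 [0.51377584 0.315103   0.25134561]
```

View pics/w2.png

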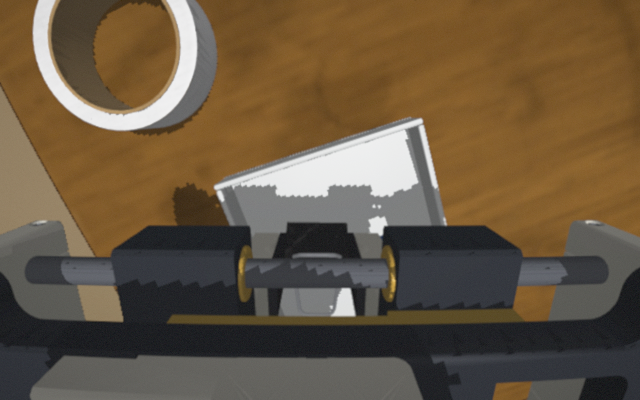

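The clip is held. The tray's far outer rim corners are at (217,187) and (421,121). I'll fix the tray from those.

```bash
python3 - <<'E'
from h import *
o=get_obs(); s=snapshot("wrist")
w=atz(s,[(216,187),(423,120)],.03,o); d=w[1]-w[0]; L=np.linalg.norm(d); d/=L; x=np.array([-d[1],d[0],0]); x=x if x[0]>0 else -x
c=w.mean(0)-x*.09; print(w,L,x,c)
y=np.array([-x[1],x[0],0]); g=o["tool_pos"]; print("local of grasp",(g-c)@x,(g-c)@y)
E
```

```text
[[0.55958225 0.36656784 0.03      ]
 [0.55228371 0.22853196 0.03      ]] 0.13822869284916772 [ 0.99860508 -0.05280047  0.        ] [0.46605852 0.30230194 0.03      ]
local of grasp 0.047050423295486546 0.01477725867683126
```

```bash
python3 -m handwheel '[[-1,0,0,1,0,0,0],[-1,0,0,0.9,0,0,0],[-1,0,0,0.4,0,0,0],[-1,0,0,0.27,0,0,0],[-1,0,0,0,0,0,0]]'
python3 -m handwheel '[[0.1,0,0,0,0,0,0],[0.1,0,0,0,0,0,0],[0.1,0,0,-0.5,0,0,0],[0.1,0,0,-1,0,0,0],[0.1,0,0,-1,0,0,0]]'
python3 -m handwheel '[[0.1,0,0,-0.5,0,0,-0.8],[0,0,0,0,0,0,-0.82],[0,0,0,0,0,0,-0.82],[0,0,0,0,0,0,-0.82],[0,0,0,0,0,0,-0.82]]'
python3 -m handwheel '[[0,-0.16,1,0,0,0,0],[0,-0.16,1,0,0,0,0],[0,-0.16,1,0,0,0,0],[0,-0.16,1,0,0,0,0],[0,-0.16,1,0,0,0,0]]' >/dev/null
python3 -m handwheel '[[0,-0.16,1,0,0,0,0],[0,-0.16,1,0,0,0,0],[0,-0.16,1,0,0,0,0],[0,-0.16,1,0,0,0,0],[0,-0.16,1,0,0,0,0]]' >/dev/null
python3 -m handwheel '[[0,-0.16,1,0,0,0,0],[0,-0.16,1,0,0,0,0],[0,-0.16,1,0,0,0,0],[0,-0.16,1,0,0,0,0],[0,-0.16,0.7,0,0,0,0]]'
python3 - <<'E'
from h import *
o=get_obs(); s=snapshot("wrist"); cv2.imwrite("pics/w3.png",s["color"][:,:,::-1]); print(o["clock"],o["tool_pos"],o["orientation"])
c=snapshot("top"); cv2.imwrite("pics/t3.png",c["color"][:,:,::-1])
E
```

```text
clock: 8.0
tool_pos: [0.514, 0.3149, 0.1875]
orientation: [180.0, -0.0, -21.0]
force: [-0.3, -0.3, 0.2]
opening: 0.032
gripper_force: 30.0
clock: 8.62
tool_pos: [0.514, 0.315, 0.2516]
orientation: [-180.0, -0.0, -20.9]
force: [1.0, 0.5, -0.3]
opening: 0.0482
gripper_force: 0.0
clock: 9.25
tool_pos: [0.514, 0.315, 0.2636]
orientation: [-180.0, -0.1, 3.7]
force: [0.8, 0.3, -0.4]
opening: 0.0436
gripper_force: 0.0
clock: 11.12
tool_pos: [0.4761, -0.0571, 0.2624]
orientation: [180.0, 0.0, 3.5]
force: [1.2, 0.7, 0.6]
opening: 0.0438
gripper_force: 0.0
11.125 [ 0.47611159 -0.05709887  0.26239622] [1.79999552e+02 3.81771436e-03 3.47411635e+00]
```

View pics/w3.png

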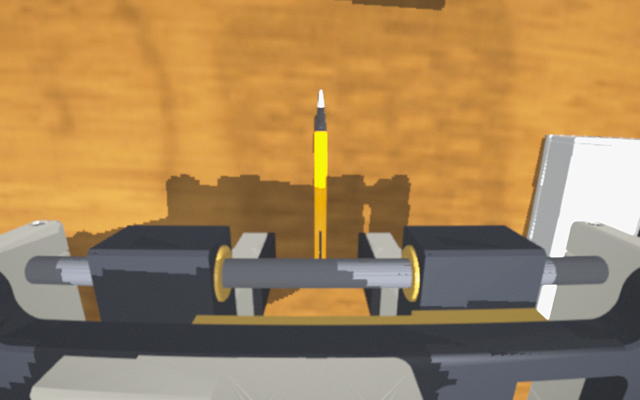

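The pen (col 320, tip at row 90) is aligned and centred between the fingers. Descending and gripping.

```bash
python3 -m handwheel '[[0,0,0.05,1,0,0,0],[0,0,0,1,0,0,0],[0,0,0,0.8,0,0,0],[0,0,0,0.47,0,0,0],[-1,0,0,0,0,0,0]]'
python3 -m handwheel '[[-1,0,0,0,0,0,0],[-1,0,0,0,0,0,0],[-1,0,0,0,0,0,0],[-1,0,0,-0.5,0,0,0],[-1,0,0,-1,0,0,0]]'
python3 - <<'E'
from h import *
s=snapshot("top"); c=s["color"].astype(int)
# right tray rim
b=(400,220,475,304)
h=cv2.cvtColor(s["color"],cv2.COLOR_RGB2HSV)
m=((h[...,1]<40)&(s["color"].min(2)>110))[220:304,400:475]
ys,xs=np.where(m)
dk=(s["color"].max(2)<60)[235:300,436:460]; y2,x2=np.where(dk); print("pen sample px",x2.min()+436,x2.max()+436,y2.min()+235,y2.max()+235, atz(s,[(x2.mean()+436,y2.mean()+235)],.009))
print(atz(s,[(408.5,229.5),(462.5,227),(412,296.5),(466.5,294)],[.03]*4))
E
```

```text
clock: 11.85
tool_pos: [0.4766, -0.0566, 0.1801]
orientation: [180.0, 0.1, 3.5]
force: [-0.3, 0.5, -0.0]
opening: 0.0382
gripper_force: 0.0
clock: 12.48
tool_pos: [0.4764, -0.0569, 0.2187]
orientation: [180.0, 0.1, 3.5]
force: [0.7, 0.8, -1.0]
opening: 0.0087
gripper_force: 30.0
pen sample px 445 448 245 290 [[ 0.4350692  -0.33266371  0.009     ]]
[[ 0.54427271 -0.23001001  0.03      ]
 [ 0.54626352 -0.37670686  0.03      ]
 [ 0.36570199 -0.23098798  0.03      ]
 [ 0.36708933 -0.37704105  0.03      ]]
```

```bash
python3 -m handwheel '[[-1,0,0,-1,0,0,0],[-1,-0.22,0.98,0,0,0,0],[-1,-0.22,0.98,0,0,0,0],[-1,-0.22,0.98,0,0,0,0],[-1,-0.22,0.98,0,0,0,0]]' >/dev/null
python3 -m handwheel '[[-1,-0.22,0.98,0,0,0,0],[-1,-0.22,0.98,0,0,0,0],[-1,-0.22,0.98,0,0,0,0],[-1,-0.22,0.98,0,0,0,0],[-1,-0.22,0.98,0,0,0,0]]'
python3 -m handwheel '[[-1,0,0,0,0,0,0]]'
python3 - <<'E'
from h import *
o=get_obs(); s=snapshot("wrist"); cv2.imwrite("pics/w4.png",s["color"][:,:,::-1]); print(o["clock"],o["tool_pos"],o["opening"])
E
```

```text
clock: 13.78
tool_pos: [0.4407, -0.2807, 0.2441]
orientation: [180.0, -0.1, 3.5]
force: [1.3, -0.0, -0.4]
opening: 0.0087
gripper_force: 30.0
clock: 13.9
tool_pos: [0.4406, -0.281, 0.2439]
orientation: [180.0, -0.0, 3.4]
force: [0.1, 0.7, -0.8]
opening: 0.0084
gripper_force: 30.0
13.9 [ 0.44055262 -0.28102518  0.24385908] 0.008431802998135847
```

View pics/w4.png

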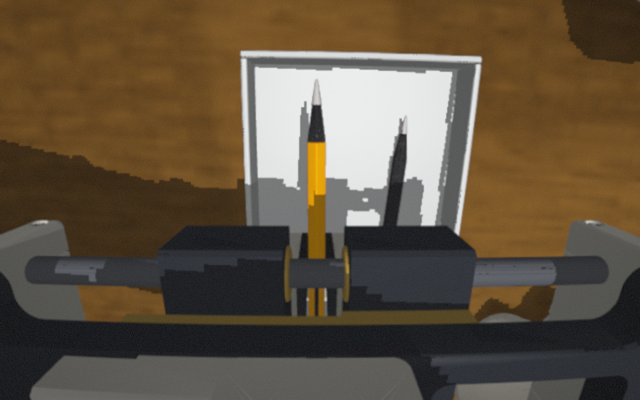

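The orange pen is held level (tip at 317,80), inside the tray rim (241–481, row 55), with the black pen clear at cols 385–407. Lowering and releasing.

```bash
python3 -m handwheel '[[-1,0,0,1,0,0,0],[-1,0,0,0.8,0,0,0],[-1,0,0,0.35,0,0,0],[-1,0,0,0.2,0,0,0],[-1,0,0,0,0,0,0]]'
python3 -m handwheel '[[-0.45,0,0,0,0,0,0],[-0.45,0,0,0,0,0,0],[-0.45,0,0,-0.6,0,0,0],[-0.45,0,0,-1,0,0,0],[-0.45,0,0,-1,0,0,0]]'
python3 - <<'E'
from h import *
s=snapshot("scene"); cv2.imwrite("pics/s5.png",cv2.resize(s["color"][120:380,200:460],None,fx=2.3,fy=2.3,interpolation=cv2.INTER_CUBIC)[:,:,::-1])
for n,q in (("top",[(246,185.5),(387,183)]),):
    pass
E
```

```text
clock: 14.58
tool_pos: [0.4413, -0.2796, 0.1851]
orientation: [180.0, -0.0, 3.6]
force: [-0.5, 0.3, 0.1]
opening: 0.0087
gripper_force: 30.0
clock: 15.2
tool_pos: [0.4409, -0.2799, 0.2511]
orientation: [180.0, -0.0, 3.5]
force: [0.1, -0.1, 0.3]
opening: 0.0238
gripper_force: 0.0
```

View pics/s5.png

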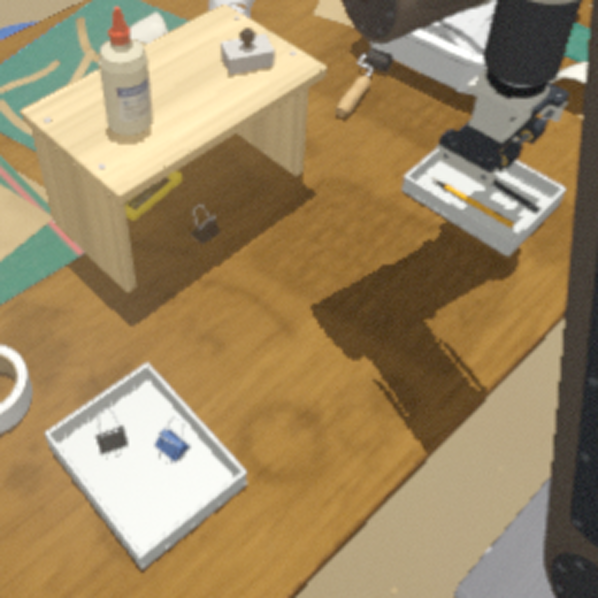

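The pen lies flat in its tray, and both clips stand in the left tray. Next is the clip under the shelf. I'll move in front of it and check joint 6 for a half turn, so that the wrist camera sits on the robot's side, away from the board.

```bash
python3 -m handwheel '[[0.3,0.29,-0.94,0,0,0,0],[0.3,0.29,-0.94,0,0,0,0],[0.3,0.29,-0.94,0,0,0,0],[0.3,0.29,-0.94,0,0,0,0],[0.3,0.29,-0.94,0,0,0,0]]' >/dev/null
python3 -m handwheel '[[0.3,0.29,-0.94,0,0,0,0],[0.3,0.29,-0.94,0,0,0,0],[0.3,0.29,-0.94,0,0,0,0],[0.3,0.29,-0.94,0,0,0,0],[0.3,0.29,-0.94,0,0,0,0]]' >/dev/null
python3 -m handwheel '[[0.3,0.29,-0.94,0,0,0,0],[0.3,0.29,-0.94,0,0,0,0],[0.3,0.29,-0.94,0,0,0,0],[0.3,0,0,0,0,0,0]]'
python3 -c "
from plant import *
print(get_obs()['joint_pos'])"
```

```text
clock: 17.0
tool_pos: [0.5167, 0.032, 0.2503]
orientation: [-180.0, -0.1, 3.6]
force: [-0.0, -0.1, 0.1]
opening: 0.0572
gripper_force: 0.0
[ 2.52991933e+01  1.49096680e+01 -3.04574789e+01  1.52198240e-02
 -4.45520973e+01  6.83183778e+01]
```

```bash
python3 -m handwheel '[[0.3,0,0,0,0,0,1],[0.3,0,0,0,0,0,1],[0.3,0,0,0,0,0,1],[0.3,0,0,0,0,0,1],[0.3,0,0,0,0,0,1]]' >/dev/null
python3 -m handwheel '[[0.3,0,0,0,0,0,1],[0.3,0,0,0,0,0,1],[0.3,0,0,0,0,0,1],[0.3,0,0,0,0,0,1],[0.3,0,0,0,0,0,1]]' >/dev/null
python3 -m handwheel '[[0.3,0,0,0,0,0,1],[0.3,0,0,0,0,0,1],[0.3,0,0,0,0,0,1],[0.3,0,0,0,0,0,1],[0.3,0,0,0,0,0,1]]' >/dev/null
python3 -m handwheel '[[0.3,0,0,0,0,0,1],[0.3,0,0,0,0,0,1],[0.3,0,0,0,0,0,1],[0.3,0,0,0,0,0,1],[0.3,0,0,0,0,0,1]]' >/dev/null
python3 -m handwheel '[[0.3,0,0,0,0,0,1],[0.3,0,0,0,0,0,1],[0.3,0,0,0,0,0,1],[0.3,0,0,0,0,0,1],[0.3,0,0,0,0,0,1]]' >/dev/null
python3 -m handwheel '[[0.3,0,0,0,0,0,1],[0.3,0,0,0,0,0,1],[0.3,0,0,0,0,0,1],[0.3,0,0,0,0,0,1],[0.3,0,0,0,0,0,1]]'
python3 -m handwheel '[[0.3,0,0,0,0,0,0.6],[0.3,0,0,0,-0.9,0,0],[0.3,0,0,0,-1,0,0],[0.3,0,0,0,-1,0,0]]'
python3 -m handwheel '[[0.3,0,0,0,0,-1,0],[0.3,0,0,0,0,0,0]]' | head -3
python3 -c "
from plant import *
print(get_obs()['joint_pos'])"
```

```text
clock: 20.75
tool_pos: [0.5159, 0.0301, 0.25]
orientation: [180.0, 0.0, -176.7]
force: [-0.6, 0.3, -0.4]
opening: 0.0572
gripper_force: 0.0
clock: 21.25
tool_pos: [0.5159, 0.0306, 0.2502]
orientation: [162.4, 0.1, 180.0]
force: [-0.9, -1.1, -0.6]
opening: 0.057
gripper_force: 0.0
clock: 21.5
tool_pos: [0.5154, 0.03, 0.25]
orientation: [162.5, 5.7, 178.1]
[ 17.65200486  13.71465821 -24.59868373 -21.86660156 -42.46237278
 -93.64768343]
```

I put three of the tilt rows on the wrong axis, tool x in place of tool y. Undoing that, then tilting correctly.

```bash
python3 -m handwheel '[[0.3,0,0,0,0,1,0],[0.3,0,0,0,1,0,0],[0.3,0,0,0,1,0,0],[0.3,0,0,0,0.9,0,0]]'
python3 -m handwheel '[[0.3,0,0,0,0,-1,0],[0.3,0,0,0,0,-1,0],[0.3,0,0,0,0,-1,0],[0.3,0,0,0,0,-1,0],[0.3,0,0,0,0,-1,0]]'
python3 -m handwheel '[[0.3,0,0,0,0,-0.8,0],[0.3,0,0,0,0,0,0]]'
python3 - <<'E'
from h import *
o=get_obs(); s=snapshot("wrist"); cv2.imwrite("pics/w6.png",s["color"][:,:,::-1]); print(o["clock"],o["tool_pos"],o["orientation"],o["joint_pos"])
E
```

```text
clock: 22.0
tool_pos: [0.5161, 0.0308, 0.2498]
orientation: [-179.7, -0.1, 180.0]
force: [-0.6, -1.3, -0.3]
opening: 0.0573
gripper_force: 0.0
clock: 22.62
tool_pos: [0.5403, 0.013, 0.276]
orientation: [-178.2, 24.0, 179.8]
force: [2.2, -0.9, 2.0]
opening: 0.0571
gripper_force: 0.0
clock: 22.88
tool_pos: [0.5472, 0.0086, 0.2946]
orientation: [-178.3, 26.9, 179.8]
force: [-0.5, -1.5, 0.5]
opening: 0.0572
gripper_force: 0.0
22.875 [0.54715685 0.00861675 0.29461815] [-178.25686261   26.89400725  179.808945  ] [   8.14187883    7.03299008  -55.06299371   74.93792962   -5.68302221
 -172.32760645]
```

View pics/w6.png

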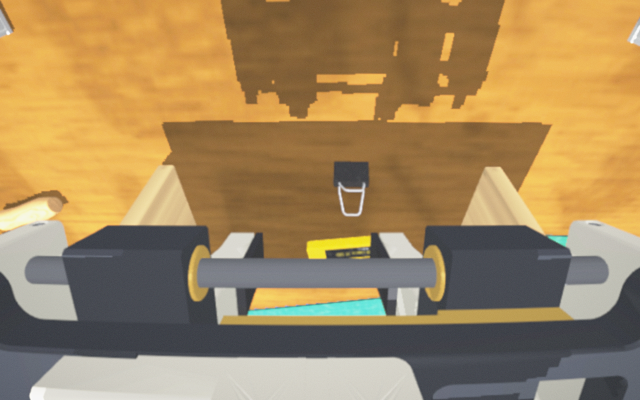

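The view shows the clip body at (334–368, 162–188). The tilt stalled near a wrist singularity, with J5 about -6° and J6 near its limit. I'll back off and fit a simple arm model from the readings to pick a reachable lean.

```bash
cat > rec.py <<'E'
from plant import *
import json
o=get_obs(); open("log.jsonl","a").write(json.dumps([list(o["joint_pos"]),list(o["tool_pos"]),list(o["orientation"])])+"\n")
E
python3 rec.py
python3 - <<'E'
from h import *
o=get_obs(); s=snapshot("wrist"); c=s["color"].astype(int)
m=(c[150:200,320:385].max(2)<48); ys,xs=np.where(m); print(xs.min()+320,xs.max()+320,ys.min()+150,ys.max()+150)
print(atz(s,[(334,162.5),(368.5,162.5)],0,o)); print("board shadow/edge none")
E
python3 -m handwheel '[[0.3,0,0,0,0,1,0],[0.3,0,0,0,0,1,0]]' >/dev/null; python3 rec.py
python3 -m handwheel '[[0.3,0,0,0,0,1,0],[0.3,0,0,0,0,1,0]]' ; python3 rec.py
cat > fit.py <<'E'
import numpy as np, json
from scipy.optimize import least_squares
from scipy.spatial.transform import Rotation as Rn
def fk(q,k,s4):
    r=lambda a,x:Rn.from_euler(a,x,degrees=True).as_matrix()
    a1,D1,h,L2,L3,a3,D2,d6=k[:8]
    A=r("z",q[0]);B=A@r("y",q[1]);C=B@r("y",-q[2]);D=C@r("x",s4*q[3]);E=D@r("y",-q[4]);F=E@r("x",-q[5])
    return A@[a1,D1,h]+B@[0,0,L2]+C@[L3,0,a3]+D@[0,D2,0]+E@[d6,0,0],F@Rn.from_rotvec(k[8:11]).as_matrix()
def data():
    L=[json.loads(l) for l in open("log.jsonl")]
    return L
def fit(s4):
    L=data()
    def f(k):
        e=[]
        for q,p,o in L:
            P,R=fk(q,k,s4); e+=list((P-p)*1000)+list(Rn.from_matrix(R.T@Rn.from_euler("xyz",o,degrees=True).as_matrix()).as_rotvec()*300)
        return np.r_[e,k[:2]*1]   # weak prior on redundancy
    best=None
    for rv in ([0,1.57,0],[0,1.57,1],[1.2,1.2,1.2],[-1.2,1.2,-1.2],[2,0,2],[1,2,-1]):
        b=least_squares(f,[0,0,.3,.4,.4,0,-.19,.1]+rv,loss="soft_l1"); best=b if best is None or b.cost<best.cost else best
    return best
if __name__=="__main__":
    for s in(1,-1):
        b=fit(s); print(s,b.cost,np.round(b.x,3),np.round(b.fun[:-2].reshape(-1,6),1).tolist() if b.cost<1e4 else "")
E
cat >> log.jsonl <<'E'
[[85.5497,20.5943,0.6337,-0.021,-70.1364,-16.5067],[0.24136,0.63017,0.40369],[179.901,-0.0086,-20.964]]
[[25.2992,14.9097,-30.4575,0.0152,-44.5521,68.3184],[0.5167,0.032,0.2503],[-180,-0.1,3.6]]
[[17.652,13.7147,-24.5987,-21.8666,-42.4624,-93.6477],[0.5154,0.03,0.25],[162.5,5.7,178.1]]
E
python3 fit.py
```

```text
clock: 23.48
tool_pos: [0.5682, -0.0122, 0.3106]
orientation: [-175.9, 14.0, 178.3]
force: [1.8, -2.1, 1.0]
opening: 0.057
gripper_force: 0.0
1 2439.8463667296587 [ 0.393 -0.295  0.898 -0.281  0.43  -0.165  0.156 -0.07  -1.587  0.884
 -1.468] [[0.4, -191.9, 0.9, -6.3, -55.4, -635.9], [-7.1, -15.3, -11.1, 72.0, -67.1, -288.0], [0.1, 64.0, -7.0, 84.1, -9.9, -1.2], [-52.5, -0.6, -0.1, 0.9, 27.4, 140.3], [0.0, 58.0, 24.8, 0.6, 27.8, 140.2], [13.3, -1.3, 0.4, -148.4, -0.2, 313.0]]
-1 0.03196084919271236 [ 0.     0.     0.199  0.601  0.464 -0.    -0.192  0.2    2.418 -2.419
  2.418] [[0.0, -0.0, -0.0, 0.0, -0.0, -0.0], [0.0, -0.0, -0.0, 0.0, -0.0, -0.0], [0.0, -0.0, -0.0, 0.0, -0.0, -0.0], [0.0, 0.0, -0.0, 0.0, -0.0, -0.0], [-0.0, 0.0, 0.0, -0.1, 0.1, 0.1], [-0.0, -0.0, 0.0, 0.0, 0.1, -0.1]]Traceback (most recent call last):
  File "<stdin>", line 3, in <module>
    return umr_minimum(a, axis, None, out, keepdims, initial, where)
ValueError: zero-size array to reduction operation minimum which has no identity
```

The model fits exactly. Now the clip position from the last view, and reachable leans.

```bash
cat > ik.py <<'E'
from fit import *
K=fit(-1).x
lo=np.array([-176.03,-82.01,-58.28,-173.87,-174.79,-173.66])+3; hi=np.array([176.03,121.73,71.71,95.51,-.11,173.66])-3
def ik(p,R,seeds):
    out=[]
    for s in seeds:
        def f(q):
            P,Q=fk(q,K,-1); return np.r_[(P-p)*1000,Rn.from_matrix(Q.T@R).as_rotvec()*300]
        b=least_squares(f,np.clip(s,lo+.1,hi-.1),bounds=(lo,hi))
        if b.cost<.5 and not any(np.abs(b.x-a).max()<2 for a in out): out.append(b.x)
    return out
def pose(c,phi,yaw,flip,dist):
    "TCP pose: tool axis passes c, leaning phi (deg) along world azimuth yaw, TCP dist behind c"
    a=Rn.from_euler("z",yaw,degrees=True).as_matrix(); f=np.radians(phi)
    z=a@[np.sin(f),0,-np.cos(f)]; x=a@[np.cos(f),0,np.sin(f)]*(-1 if flip else 1); y=np.cross(z,x)
    return np.array(c)-dist*z,np.c_[x,y,z]
E
python3 - <<'E'
from h import *
from ik import *
np.set_printoptions(precision=4,suppress=True)
s=snapshot("wrist"); q,p,r=data()[0]; o=dict(tool_pos=np.array(p),orientation=np.array(r))
print(atz(s,[(334,162.5),(368.5,162.5)],0,o))
im=cv2.imread("pics/w6.png").max(2)
for y in range(156,196,2): print(y,''.join('#' if v<45 else '+' if v<75 else '.' for v in im[y,325:380]))
rng=np.random.default_rng(0); now=get_obs()["joint_pos"]
for flip in(0,1):
  for phi in(25,30,35,40):
    for d in(.172,.272):
      P,R=pose((.671,.0315,.012),phi,0,flip,d)
      S=ik(P,R,[now]+[rng.uniform(np.array([-30,-20,-50,-170,-90,-170]),np.array([60,90,70,95,-5,170])) for _ in range(12)])
      for x in S: print(flip,phi,d,x.round(1))
E
```

```text
[[0.6652 0.0148 0.    ]
 [0.6652 0.0469 0.    ]]
156 .......................................................
158 .......................................................
160 .......................................................
162 .............+......++.................................
164 ..........++++++++++++++++++++++++++++++++.............
166 ..........+++++++++++++++++++++++++++++++++............
168 ..........+++++++++++++++++++++++++++++++++............
170 ..........+++++++++++++++++++++++++++++++++............
172 ..........++++++++++++++++++++++++++++.++++............
174 ..........+++++++++++++++++++++++++++++++++............
176 ..........++++++++++++++++++++++.++++++++++............
178 ..........++++++++++++++++++++++...++++++++............
180 .........+...+++++++++++++++++++++..+++++++............
182 .................+.+++.....++++...........+............
184 ...................++.++....+..........................
186 .......................................................
188 .......................................................
190 .......................................................
192 .......................................................
194 .......................................................
```

```bash
cat > t.py <<'E'
from ik import *
np.set_printoptions(precision=1,suppress=True,linewidth=150)
rng=np.random.default_rng(0)
from plant import get_obs
now=get_obs()["joint_pos"]; print(now)
for flip in(0,1):
  for phi in(25,32,40):
      P,R=pose((.678,.031,.012),phi,0,flip,.172); res=[]
      for s in [now]+[rng.uniform(np.array([-30,-10,-50,-170,-90,-170]),np.array([60,60,40,95,-5,170])) for _ in range(25)]:
        f=lambda q:np.r_[(fk(q,K,-1)[0]-P)*1000,Rn.from_matrix(fk(q,K,-1)[1].T@R).as_rotvec()*300]
        b=least_squares(f,np.clip(s,lo+.1,hi-.1),bounds=(lo,hi),max_nfev=200); res.append((b.cost,b.x))
      res.sort(key=lambda t:t[0]); print(flip,phi,P,[ (round(c,2),x) for c,x in res[:2]], fk(res[0][1],K,-1)[0])
E
python3 t.py
```

```text
[  21.2   11.3  -32.5   15.6  -36.  -125.2]
0 25 [0.6 0.  0.2] [(np.float64(696.75), array([ 19.2,  23.7, -42. ,  28.8,  -4.7,  43.4])), (np.float64(696.75), array([ 19.2,  23.7, -42. ,  28.8,  -4.7,  43.4]))] [0.6 0.  0.2]
0 32 [0.6 0.  0.2] [(np.float64(791.58), array([ -14.7,   25.1,  -34.7, -165.7,   -3.2,  -91.9])), (np.float64(791.58), array([ -14.7,   25.1,  -34.7, -165.7,   -3.2,  -91.9]))] [0.6 0.  0.2]
0 40 [0.6 0.  0.1] [(np.float64(131.08), array([ -10.2,   24.8,  -27.2, -127.2,   -6.4, -135. ])), (np.float64(131.08), array([ -10.2,   24.8,  -27.2, -127.2,   -6.4, -135. ]))] [0.6 0.  0.1]
1 25 [0.6 0.  0.2] [(np.float64(700.16), array([  19.2,   23.7,  -42. ,   28.8,   -4.7, -136.6])), (np.float64(700.16), array([  19.2,   23.7,  -42. ,   28.8,   -4.7, -136.6]))] [0.6 0.  0.2]
1 32 [0.6 0.  0.2] [(np.float64(789.79), array([ -14.7,   25.1,  -34.7, -165.6,   -3.2,   88. ])), (np.float64(789.79), array([ -14.7,   25.1,  -34.7, -165.6,   -3.2,   88. ]))] [0.6 0.  0.2]
1 40 [0.6 0.  0.1] [(np.float64(129.69), array([ -10.2,   24.8,  -27.2, -127.1,   -6.4,   44.9])), (np.float64(129.69), array([ -10.2,   24.8,  -27.2, -127.1,   -6.4,   44.9]))] [0.6 0.  0.1]
```

```bash
cat > t2.py <<'E'
from ik import *
np.set_printoptions(precision=1,suppress=True,linewidth=150)
rng=np.random.default_rng(0)
lo+=2-.0;lo-=1;hi[4]=-1.5
seeds=[np.array(s) for s in([20,20,-40,30,-15,43],[19,24,-42,60,-10,10],[-12,25,-30,-140,-8,-110],[10,25,-35,80,-8,-20])]
for az in(-15,-8,0,8,15):
  for phi in(20,25,30,35,40,45,50):
      P,R=pose((.678,.031,.012),phi,az,0,.172); ok=[]
      for s in seeds+[np.r_[x[:5],x[5]-180] for x in seeds if x[5]>0]+[np.r_[x[:5],x[5]+180] for x in seeds if x[5]<0]:
       for R2 in (R,):
        f=lambda q:np.r_[(fk(q,K,-1)[0]-P)*1000,Rn.from_matrix(fk(q,K,-1)[1].T@R2).as_rotvec()*300]
        b=least_squares(f,np.clip(s,lo+.1,hi-.1),bounds=(lo,hi),max_nfev=100); ok.append((b.cost,b.x))
      c,x=min(ok,key=lambda t:t[0]); print(az,phi,round(c,1),x if c<1 else "")
E
python3 t2.py
```

```text
-15 20 17.9 
-15 25 507.3 
-15 30 67.9 
-15 35 56.8 
-15 40 291.0 
-15 45 268.1 
-15 50 405.4 
-8 20 50.7 
-8 25 695.6 
-8 30 170.0 
-8 35 54.7 
-8 40 0.0 [ -15.5   25.6  -37.8 -159.7  -14.  -104. ]
-8 45 0.0 [ -16.9   27.9  -44.3 -166.2  -27.5  -95.9]
-8 50 0.0 [ -17.7   31.1  -48.6 -168.3  -39.8  -92.7]
0 20 75.8 
0 25 696.7 
0 30 817.5 
0 35 606.4 
0 40 131.1 
0 45 0.0 [ -16.3   26.2  -33.9 -139.8  -17.9 -117.1]
0 50 0.0 [ -20.5   29.8  -41.6 -150.5  -33.1 -101.8]
8 20 8.4 
8 25 254.9 
8 30 523.4 
8 35 487.5 
8 40 109.3 
8 45 0.0 [  -7.3   24.5  -24.3 -104.2  -11.1 -154.6]
8 50 0.0 [ -19.2   28.2  -33.2 -129.6  -27.1 -118.8]
15 20 0.0 [ 19.8  25.3 -33.3   8.1 -11.6  77.5]
15 25 24.8 
15 30 73.1 
15 35 37.5 
15 40 0.0 [  9.5  23.9 -23.9 -57.1  -4.2 151.2]
15 45 0.0 [  -5.5   24.7  -22.5  -91.2  -14.4 -163.9]
15 50 0.0 [ -16.5   27.5  -27.5 -112.5  -25.7 -133.7]
```

Only the J4-negative branch reaches, with a lean of about 45°. I'll plan a path there via joint interpolation, turned into tool-axis rows.

```bash
cat > plan.py <<'E'
from ik import *
np.set_printoptions(precision=3,suppress=True,linewidth=170)
lo-=1.5;hi+=1.5;hi[4]=-2
C=np.array([.678,.031,.014])
def sol(phi,az,d,seed):
    P,R=pose(C,phi,az,0,d); f=lambda q:np.r_[(fk(q,K,-1)[0]-P)*1000,Rn.from_matrix(fk(q,K,-1)[1].T@R).as_rotvec()*300]
    b=least_squares(f,np.clip(seed,lo+.1,hi-.1),bounds=(lo,hi)); return b.x,b.cost
def rows(qs,n,maxrow=99):
    "rows of tool shift/turn along the joint path qs (list), n rows per leg"
    q=[qs[0]]
    for a,b,m in zip(qs[:-1],qs[1:],n): q+=[a+(b-a)*i/m for i in range(1,m+1)]
    for a,b in list(zip(q[:-1],q[1:]))[:maxrow]:
        p,R=fk(a,K,-1);P,Q=fk(b,K,-1); s=R.T@(P-p)/.025; t=Rn.from_matrix(R.T@Q).as_rotvec()/np.radians(6)
        tip=P+Q[:,2]*.178; j5=P-Q[:,2]*.2
        print("["+",".join(f"{v:.2f}" for v in np.r_[s,t])+"]",b.round(0),"tcp",P.round(2),"tip",tip.round(2),"j5",j5.round(2))
E
python3 - <<'E'
from plan import *
from plant import get_obs
now=get_obs()["joint_pos"]
for az in(-5,-8):
  for phi in(42,45):
    s=np.array([-16,27,-40,-152,-20,-108.])
    for d in(.172,.222,.272,.322):
        s,c=sol(phi,az,d,s); print(az,phi,d,round(c,2),s)
g,_=sol(45,-5,.272,np.array([-16,27,-40,-152,-20,-108.]))
via=(now+g)/2; via[4]=-40
rows([now,via,g],[15,15])
E
```

```text
-5 42 0.172 0.0 [ -15.574   25.438  -35.468 -150.059  -14.248 -111.269]
-5 42 0.222 15.38 [ -11.866   18.452  -33.261 -136.593   -5.778 -128.196]
-5 42 0.272 151.37 [ -12.356   12.354  -37.21  -139.949   -4.377 -124.621]
-5 42 0.322 469.72 [ -13.072    5.872  -41.275 -146.031   -2.25  -118.102]
-5 45 0.172 0.0 [ -17.621   27.124  -40.864 -157.578  -23.902 -101.666]
-5 45 0.222 0.0 [ -17.192   20.03   -41.138 -150.528  -17.675 -109.608]
-5 45 0.272 4.37 [ -10.068   11.916  -35.503 -129.18    -4.262 -137.174]
-5 45 0.322 149.45 [ -10.009    5.59   -38.922 -131.431   -2.362 -135.095]
-8 42 0.172 0.0 [ -16.235   26.183  -40.768 -163.233  -19.414  -99.72 ]
-8 42 0.222 0.0 [ -15.528   19.151  -40.182 -155.38   -12.154 -108.518]
-8 42 0.272 25.74 [ -12.793   12.1    -38.616 -146.208   -4.027 -120.193]
-8 42 0.322 171.58 [ -13.448    5.462  -42.933 -152.931   -2.    -113.057]
-8 45 0.172 0.0 [ -16.919   27.623  -44.182 -166.085  -27.134  -96.097]
-8 45 0.222 0.0 [ -17.29    20.82   -45.939 -162.493  -22.309  -99.666]
-8 45 0.272 0.0 [ -16.506   13.058  -44.953 -154.398  -14.014 -108.893]
-8 
[... 3506 characters left out ...]
0.1  0.08] j5 [0.31 0.02 0.32]
[0.17,0.22,0.13,-0.55,-0.18,0.96] [  -6.   12.  -35. -110.  -14. -136.] tcp [0.46 0.06 0.19] tip [0.59 0.09 0.08] j5 [0.31 0.03 0.33]
[0.18,0.21,0.12,-0.53,-0.19,0.97] [  -7.   12.  -35. -115.  -11. -136.] tcp [0.47 0.06 0.2 ] tip [0.6  0.08 0.08] j5 [0.32 0.04 0.33]
[0.20,0.20,0.11,-0.51,-0.21,0.98] [  -8.   12.  -35. -120.   -9. -136.] tcp [0.47 0.06 0.2 ] tip [0.61 0.06 0.08] j5 [0.33 0.05 0.33]
[0.21,0.19,0.10,-0.49,-0.22,0.98] [  -9.   12.  -35. -124.   -7. -137.] tcp [0.48 0.05 0.2 ] tip [0.61 0.05 0.08] j5 [0.34 0.06 0.34]
[0.23,0.17,0.09,-0.47,-0.24,0.99] [ -10.   12.  -36. -129.   -4. -137.] tcp [0.49 0.05 0.21] tip [0.61 0.04 0.08] j5 [0.34 0.06 0.35]
```

```bash
cat > p1.py <<'E'
from plan import *
from plant import get_obs
import sys
now=get_obs()["joint_pos"]; print(now)
g,c=sol(46,-6,.252,np.array([-16.5,13,-44,-154,-18,-108.])); print(c,g, sol(46,-6,.172,g))
n=int(sys.argv[1]); v=int(sys.argv[2])
via=(now+g)/2; via[4]=-42; via[2]=-22
if v: rows([now,via,g],[n//2,n-n//2])
else: rows([now,g],[n])
E
python3 p1.py 30 1
```

```text
[  21.156   11.348  -32.493   15.555  -35.99  -125.232]
5.276705045453427e-27 [ -17.632   16.344  -44.261 -151.992  -17.995 -108.691] (array([ -17.785,   27.876,  -43.193, -161.552,  -27.674,  -98.206]), np.float64(1.433235550849672e-26))
[0.55,-0.37,0.38,-0.40,0.30,0.88] [  20.   12.  -32.   10.  -36. -125.] tcp [ 0.56 -0.02  0.3 ] tip [ 0.59 -0.03  0.13] j5 [ 0.52 -0.01  0.49]
[0.52,-0.33,0.36,-0.42,0.29,0.87] [  19.   12.  -31.    4.  -37. -124.] tcp [ 0.55 -0.03  0.29] tip [ 0.58 -0.03  0.11] j5 [ 0.51 -0.03  0.48]
[0.49,-0.27,0.35,-0.44,0.27,0.86] [  17.   12.  -30.   -1.  -37. -124.] tcp [ 0.53 -0.03  0.28] tip [ 0.56 -0.02  0.1 ] j5 [ 0.5  -0.05  0.47]
[0.46,-0.22,0.33,-0.46,0.26,0.86] [  16.   12.  -30.   -7.  -38. -123.] tcp [ 0.52 -0.03  0.27] tip [ 0.55 -0.01  0.09] j5 [ 0.49 -0.06  0.46]
[0.43,-0.16,0.31,-0.48,0.25,0.84] [  15.   12.  -29.  -12.  -38. -122.] tcp [ 0.51 -0.03  0.26] tip [ 0.54 -0.    0.08] j5 [ 0.48 -0.07  0.45]
[0.41,-0.10,0.30,-0.50,0.24,0.83] [  13.   12.  -28.  -18.  -38. -122.] tcp [ 0.5  -0.03  0.25] tip [0.53 0.01 0.08] j5 [ 0.47 -0.08  0.44]
[0.39,
[... 2570 characters left out ...]
0.1 ] j5 [0.33 0.04 0.31]
[-0.13,0.18,0.06,-0.51,-0.38,0.97] [ -12.   16.  -38. -130.  -24. -111.] tcp [0.49 0.08 0.2 ] tip [0.64 0.11 0.1 ] j5 [0.33 0.05 0.32]
[-0.13,0.23,0.06,-0.50,-0.39,0.97] [ -14.   16.  -40. -135.  -23. -110.] tcp [0.5  0.08 0.2 ] tip [0.64 0.09 0.09] j5 [0.34 0.06 0.32]
[-0.12,0.28,0.07,-0.50,-0.40,0.97] [ -15.   16.  -41. -141.  -21. -110.] tcp [0.5  0.07 0.19] tip [0.63 0.07 0.08] j5 [0.34 0.06 0.32]
[-0.11,0.33,0.08,-0.49,-0.42,0.98] [ -16.   16.  -43. -146.  -20. -109.] tcp [0.5  0.06 0.19] tip [0.63 0.05 0.07] j5 [0.35 0.06 0.32]
[-0.10,0.37,0.10,-0.48,-0.43,0.98] [ -18.   16.  -44. -152.  -18. -109.] tcp [0.5  0.05 0.19] tip [0.63 0.04 0.07] j5 [0.35 0.06 0.33]
```

```bash
cat >> plan.py <<'E'
import itertools
BOX=np.array([(x,y,z) for x in(-.039,.039,.085) for y in(-.097,.097) for z in(0,.112) if x<.05 or z<.05 and 1]+[(x,y,.178) for x in(-.01,.01) for y in(-.055,.055)])
BOX[(BOX[:,0]>.05),1]*=.2
def clear(q):
    P,Q=fk(q,K,-1); w=P+BOX@Q.T; return w[:,0].max(),w[:,2].min(),w[:,1].max()
E
cat > p2.py <<'E'
from plan import *
from plant import get_obs
import sys
now=get_obs()["joint_pos"]
g,_=sol(46,-6,.252,np.array([-16.5,13,-44,-154,-18,-108.]))
best=None
print("goal",clear(g),"grasp",clear(sol(46,-6,.172,g)[0]))
for q2 in(-10,-4,2,8):
 for q3 in(-40,-30,-20):
  for q5 in(-30,-42):
   for f in(.5,.7):
    via=now+(g-now)*f; via[1]=q2;via[2]=q3;via[4]=q5
    n1=int(30*f); path=[now+(via-now)*i/n1 for i in range(1,n1+1)]+[via+(g-via)*i/(30-n1) for i in range(1,31-n1)]
    c=np.array([clear(p) for p in path]); print(q2,q3,q5,f,c[:,0].max().round(3),c[:,1].min().round(3),c[:,2].max().round(3))
E
python3 p2.py
```

```text
goal (np.float64(0.6377180556300934), np.float64(0.0582113214105793), np.float64(0.14924872909912434)) grasp (np.float64(0.6949499901618239), np.float64(0.002638651773859524), np.float64(0.14323341038739162))
-10 -40 -30 0.5 0.638 0.058 0.215
-10 -40 -30 0.7 0.638 0.058 0.23
-10 -40 -42 0.5 0.638 0.058 0.24
-10 -40 -42 0.7 0.639 0.058 0.274
-10 -30 -30 0.5 0.638 0.058 0.208
-10 -30 -30 0.7 0.665 0.058 0.22
-10 -30 -42 0.5 0.642 0.058 0.233
-10 -30 -42 0.7 0.674 0.058 0.266
-10 -20 -30 0.5 0.67 0.058 0.201
-10 -20 -30 0.7 0.712 0.058 0.212
-10 -20 -42 0.5 0.673 0.058 0.227
-10 -20 -42 0.7 0.714 0.058 0.259
-4 -40 -30 0.5 0.638 0.058 0.216
-4 -40 -30 0.7 0.638 0.052 0.23
-4 -40 -42 0.5 0.638 0.058 0.241
-4 -40 -42 0.7 0.638 0.05 0.273
-4 -30 -30 0.5 0.638 0.058 0.208
-4 -30 -30 0.7 0.668 0.058 0.219
-4 -30 -42 0.5 0.641 0.058 0.233
-4 -30 -42 0.7 0.676 0.058 0.264
-4 -20 -30 0.5 0.677 0.058 0.2
-4 -20 -30 0.7 0.724 0.058 0.209
-4 -20 -42 0.5 0.674 0.058 0.226
-4 -20 -42 0.7 0.722 0.058 0.256
2 -40 -30 0.5 0.638 0.035 0.216
2 -40 -30 0.7 0.638 0.031 0.23
2 -40 -42 0.5 0.638 0.035 0.241
2 -40 -42 0.7 0.638 0.031 0.273
2 -30 -30 0.5 0.638 0.058 0.208
2 -30 -30 0.7 0.67 0.058 0.218
2 -30 -42 0.5 0.639 0.058 0.233
2 -30 -42 0.7 0.677 0.058 0.263
2 -20 -30 0.5 0.693 0.058 0.2
2 -20 -30 0.7 0.744 0.058 0.208
2 -20 -42 0.5 0.674 0.058 0.226
2 -20 -42 0.7 0.731 0.058 0.254
8 -40 -30 0.5 0.638 0.004 0.217
8 -40 -30 0.7 0.638 0.008 0.23
8 -40 -42 0.5 0.638 0.01 0.241
8 -40 -42 0.7 0.638 0.012 0.273
8 -30 -30 0.5 0.638 0.048 0.209
8 -30 -30 0.7 0.672 0.039 0.218
8 -30 -42 0.5 0.638 0.045 0.234
8 -30 -42 0.7 0.678 0.038 0.262
8 -20 -30 0.5 0.702 0.058 0.201
8 -20 -30 0.7 0.76 0.058 0.207
8 -20 -42 0.5 0.674 0.058 0.226
8 -20 -42 0.7 0.741 0.058 0.253
```

```bash
cat > p3.py <<'E'
from plan import *
from plant import get_obs
now=get_obs()["joint_pos"]
g,_=sol(46,-6,.252,np.array([-16.5,13,-44,-154,-18,-108.]))
via=now+(g-now)*.5; via[1]=-4;via[2]=-38;via[4]=-38; np.save("via.npy",via); np.save("g.npy",g)
rows([now,via],[16])
E
python3 p3.py
```

```text
[0.84,-0.51,0.16,-0.40,0.23,0.83] [  20.   10.  -33.   10.  -36. -125.] tcp [ 0.55 -0.02  0.3 ] tip [ 0.59 -0.03  0.13] j5 [ 0.51 -0.02  0.5 ]
[0.81,-0.47,0.15,-0.42,0.21,0.82] [  19.    9.  -33.    5.  -36. -124.] tcp [ 0.53 -0.03  0.3 ] tip [ 0.56 -0.03  0.12] j5 [ 0.49 -0.04  0.49]
[0.78,-0.44,0.13,-0.43,0.20,0.82] [  18.    8.  -34.   -0.  -36. -124.] tcp [ 0.51 -0.04  0.29] tip [ 0.54 -0.03  0.11] j5 [ 0.47 -0.05  0.48]
[0.75,-0.40,0.12,-0.45,0.19,0.81] [  16.    8.  -34.   -5.  -36. -123.] tcp [ 0.49 -0.04  0.28] tip [ 0.52 -0.02  0.11] j5 [ 0.45 -0.07  0.48]
[0.72,-0.36,0.11,-0.47,0.18,0.80] [  15.    7.  -34.  -11.  -37. -123.] tcp [ 0.47 -0.05  0.27] tip [ 0.5  -0.02  0.1 ] j5 [ 0.43 -0.08  0.47]
[0.70,-0.32,0.10,-0.48,0.17,0.79] [  14.    6.  -35.  -16.  -37. -122.] tcp [ 0.45 -0.04  0.27] tip [ 0.49 -0.01  0.1 ] j5 [ 0.41 -0.09  0.46]
[0.68,-0.28,0.10,-0.50,0.16,0.78] [  13.    5.  -35.  -21.  -37. -122.] tcp [ 0.43 -0.04  0.26] tip [0.47 0.01 0.09] j5 [ 0.39 -0.1   0.45]
[0.66,-0.24,0.09,-0.51,0.15,0.77] [  11.    4.  -35.  -26.  -37. -121.] tcp [ 0.42 -0.04  0.26] tip [0
[... 439 characters left out ...]
 0.32 -0.1   0.42]
[0.60,-0.05,0.08,-0.58,0.13,0.73] [   7.   -0.  -37.  -47.  -37. -119.] tcp [0.37 0.   0.25] tip [0.43 0.09 0.11] j5 [ 0.3  -0.1   0.41]
[0.59,-0.01,0.08,-0.59,0.13,0.72] [   5.   -1.  -37.  -53.  -38. -119.] tcp [0.36 0.01 0.25] tip [0.43 0.11 0.12] j5 [ 0.28 -0.09  0.41]
[0.58,0.04,0.08,-0.61,0.13,0.70] [   4.   -2.  -37.  -58.  -38. -118.] tcp [0.35 0.03 0.26] tip [0.43 0.12 0.13] j5 [ 0.27 -0.08  0.4 ]
[0.58,0.08,0.09,-0.62,0.13,0.69] [   3.   -3.  -38.  -63.  -38. -117.] tcp [0.35 0.04 0.26] tip [0.43 0.14 0.14] j5 [ 0.26 -0.07  0.4 ]
[0.58,0.13,0.09,-0.64,0.13,0.68] [   2.   -4.  -38.  -68.  -38. -117.] tcp [0.35 0.05 0.27] tip [0.44 0.16 0.15] j5 [ 0.24 -0.06  0.39]
```

```bash
python3 -m handwheel '[[0.3,0.84,-0.5,0.15,-0.4,0.22,0.83],[0.3,0.8,-0.47,0.15,-0.42,0.21,0.82],[0.3,0.78,-0.44,0.13,-0.43,0.2,0.82],[0.3,0.75,-0.4,0.12,-0.45,0.19,0.81],[0.3,0.72,-0.36,0.11,-0.47,0.18,0.8]]' >/dev/null
python3 -m handwheel '[[0.3,0.7,-0.32,0.1,-0.48,0.17,0.79],[0.3,0.68,-0.28,0.1,-0.5,0.16,0.78],[0.3,0.66,-0.24,0.1,-0.51,0.15,0.77],[0.3,0.64,-0.19,0.1,-0.53,0.15,0.76],[0.3,0.62,-0.15,0.1,-0.55,0.14,0.75]]'
python3 - <<'E'
from plan import *
from plant import get_obs
now=get_obs()["joint_pos"]; print(now,clear(now))
via=np.load("via.npy");g=np.load("g.npy"); rows([now,via],[6])
E
```

```text
clock: 24.78
tool_pos: [0.3899, -0.0218, 0.2491]
orientation: [150.9, -6.2, 133.9]
force: [-0.0, 0.7, -0.3]
opening: 0.0571
gripper_force: 0.0
[   8.819    1.909  -36.204  -37.196  -36.242 -119.123] (np.float64(0.5134033731116563), np.float64(0.06679813709258678), np.float64(0.10667739452004024))
[0.62,-0.08,0.06,-0.54,0.14,0.76] [   8.    1.  -37.  -42.  -37. -119.] tcp [ 0.38 -0.01  0.25] tip [0.43 0.07 0.1 ] j5 [ 0.32 -0.1   0.42]
[0.61,-0.04,0.06,-0.56,0.14,0.74] [   6.   -0.  -37.  -48.  -37. -118.] tcp [0.37 0.   0.25] tip [0.43 0.09 0.11] j5 [ 0.3  -0.1   0.41]
[0.60,0.01,0.07,-0.58,0.14,0.73] [   5.   -1.  -37.  -53.  -37. -118.] tcp [0.36 0.01 0.25] tip [0.43 0.11 0.11] j5 [ 0.28 -0.09  0.4 ]
[0.60,0.05,0.07,-0.59,0.15,0.71] [   4.   -2.  -37.  -58.  -37. -118.] tcp [0.35 0.03 0.25] tip [0.43 0.12 0.13] j5 [ 0.27 -0.08  0.4 ]
[0.60,0.10,0.08,-0.61,0.15,0.70] [   3.   -3.  -38.  -63.  -38. -117.] tcp [0.35 0.04 0.26] tip [0.43 0.14 0.14] j5 [ 0.26 -0.07  0.4 ]
[0.60,0.14,0.09,-0.62,0.16,0.68] [   2.   -4.  -38.  -68.  -38. -117.] tcp [0.35 0.05 0.27] tip [0.44 0.16 0.15] j5 [ 0.24 -0.06  0.39]
```

The arm follows the plan. Finishing this leg and planning the second.

```bash
python3 -m handwheel '[[0.3,0.62,-0.08,0.06,-0.54,0.14,0.76],[0.3,0.61,-0.04,0.06,-0.56,0.14,0.74],[0.3,0.6,0,0.07,-0.58,0.14,0.73],[0.3,0.6,0.05,0.07,-0.6,0.15,0.71],[0.3,0.6,0.1,0.08,-0.61,0.15,0.7]]' >/dev/null
python3 -m handwheel '[[0.3,0.6,0.14,0.09,-0.62,0.16,0.68]]'
python3 - <<'E'
from plan import *
from plant import get_obs
now=get_obs()["joint_pos"]; print(now,clear(now))
g=np.load("g.npy"); rows([now,g],[16])
E
```

```text
clock: 25.52
tool_pos: [0.3465, 0.054, 0.2659]
orientation: [134.5, -26.0, 115.8]
force: [0.1, -1.1, -0.6]
opening: 0.0569
gripper_force: 0.0
[   1.771   -3.967  -37.999  -68.28   -37.967 -116.818] (np.float64(0.49316651559790664), np.float64(0.11415756453698545), np.float64(0.16803361401639078))
[0.12,-0.04,0.49,-0.43,-0.09,0.89] [   1.   -3.  -38.  -74.  -37. -116.] tcp [0.35 0.06 0.26] tip [0.45 0.17 0.15] j5 [ 0.24 -0.05  0.38]
[0.09,-0.02,0.47,-0.43,-0.12,0.90] [  -1.   -1.  -39.  -79.  -35. -116.] tcp [0.36 0.07 0.25] tip [0.46 0.17 0.15] j5 [ 0.24 -0.04  0.37]
[0.07,0.01,0.45,-0.43,-0.15,0.90] [  -2.   -0.  -39.  -84.  -34. -115.] tcp [0.36 0.08 0.25] tip [0.47 0.18 0.15] j5 [ 0.24 -0.03  0.36]
[0.05,0.04,0.43,-0.43,-0.18,0.91] [  -3.    1.  -40.  -89.  -33. -115.] tcp [0.37 0.09 0.24] tip [0.49 0.18 0.14] j5 [ 0.24 -0.02  0.35]
[0.03,0.07,0.42,-0.43,-0.21,0.91] [  -4.    2.  -40.  -94.  -32. -114.] tcp [0.38 0.09 0.24] tip [0.5  0.18 0.14] j5 [ 0.24 -0.    0.35]
[0.01,0.11,0.42,-0.43,-0.23,0.91] [  -6.    4.  -40. -100.  -30. -114.] tcp [0.39 0.1  0.23] tip [0.52 0.17 0.14] j
[... 663 characters left out ...]
0.12 0.11] j5 [0.28 0.06 0.33]
[0.00,0.33,0.43,-0.44,-0.34,0.92] [ -13.   11.  -43. -131.  -23. -111.] tcp [0.45 0.09 0.21] tip [0.6  0.11 0.1 ] j5 [0.29 0.06 0.33]
[0.02,0.36,0.44,-0.44,-0.35,0.92] [ -14.   13.  -43. -136.  -22. -110.] tcp [0.47 0.08 0.21] tip [0.6  0.09 0.1 ] j5 [0.31 0.07 0.33]
[0.04,0.39,0.46,-0.43,-0.36,0.92] [ -15.   14.  -43. -142.  -20. -110.] tcp [0.48 0.07 0.2 ] tip [0.61 0.07 0.09] j5 [0.32 0.07 0.33]
[0.06,0.42,0.47,-0.43,-0.37,0.92] [ -16.   15.  -44. -147.  -19. -109.] tcp [0.49 0.06 0.2 ] tip [0.62 0.06 0.08] j5 [0.34 0.07 0.33]
[0.09,0.44,0.48,-0.43,-0.38,0.92] [ -18.   16.  -44. -152.  -18. -109.] tcp [0.5  0.05 0.19] tip [0.63 0.04 0.07] j5 [0.35 0.06 0.33]
```

```bash
python3 -m handwheel '[[0.3,0.12,-0.04,0.49,-0.43,-0.09,0.89],[0.3,0.09,-0.02,0.47,-0.43,-0.12,0.9],[0.3,0.07,0,0.45,-0.43,-0.15,0.9],[0.3,0.05,0.04,0.43,-0.43,-0.18,0.91],[0.3,0.03,0.07,0.42,-0.43,-0.21,0.91]]' >/dev/null
python3 -m handwheel '[[0.3,0,0.11,0.42,-0.43,-0.23,0.91],[0.3,0,0.15,0.41,-0.43,-0.25,0.91],[0.3,0,0.18,0.41,-0.44,-0.28,0.92],[0.3,0,0.22,0.41,-0.44,-0.3,0.92],[0.3,0,0.26,0.42,-0.44,-0.31,0.92]]'
python3 - <<'E'
from plan import *
from plant import get_obs
now=get_obs()["joint_pos"]; print(now,clear(now))
g=np.load("g.npy"); rows([now,g],[6])
E
```

```text
clock: 26.78
tool_pos: [0.4307, 0.0958, 0.2187]
orientation: [153.8, -51.2, 48.3]
force: [0.3, 1.1, 0.7]
opening: 0.0571
gripper_force: 0.0
[ -10.066    8.633  -41.682 -120.255  -24.974 -112.313] (np.float64(0.6006573532630977), np.float64(0.09573839330487206), np.float64(0.22250277749541103))
[-0.01,0.28,0.42,-0.43,-0.32,0.92] [ -11.   10.  -42. -126.  -24. -112.] tcp [0.44 0.09 0.21] tip [0.58 0.12 0.11] j5 [0.28 0.06 0.33]
[0.00,0.32,0.43,-0.43,-0.34,0.92] [ -13.   11.  -43. -131.  -23. -111.] tcp [0.45 0.09 0.21] tip [0.6  0.11 0.1 ] j5 [0.29 0.06 0.33]
[0.02,0.35,0.44,-0.43,-0.35,0.92] [ -14.   12.  -43. -136.  -21. -111.] tcp [0.47 0.08 0.21] tip [0.6  0.09 0.1 ] j5 [0.31 0.07 0.33]
[0.04,0.39,0.46,-0.43,-0.36,0.92] [ -15.   14.  -43. -141.  -20. -110.] tcp [0.48 0.07 0.2 ] tip [0.61 0.07 0.09] j5 [0.32 0.07 0.33]
[0.06,0.42,0.47,-0.43,-0.37,0.92] [ -16.   15.  -44. -147.  -19. -109.] tcp [0.49 0.06 0.2 ] tip [0.62 0.06 0.08] j5 [0.34 0.07 0.33]
[0.09,0.45,0.48,-0.43,-0.37,0.92] [ -18.   16.  -44. -152.  -18. -109.] tcp [0.5  0.05 0.19] tip [0.63 0.04 0.07] j5 [0.35 0.06 0.33]
```

```bash
python3 -m handwheel '[[0.3,0,0.28,0.42,-0.43,-0.32,0.92],[0.3,0,0.32,0.43,-0.43,-0.34,0.92],[0.3,0.02,0.35,0.44,-0.43,-0.35,0.92],[0.3,0.04,0.39,0.46,-0.43,-0.36,0.92],[0.3,0.06,0.42,0.47,-0.43,-0.37,0.92]]' >/dev/null
python3 -m handwheel '[[0.3,0.09,0.45,0.48,-0.43,-0.37,0.92],[0.3,0,0,0,0,0,0]]'
python3 - <<'E'
from plan import *
from h import get_obs,snapshot,cv2,atz
o=get_obs(); s=snapshot("wrist"); cv2.imwrite("pics/w7.png",s["color"][:,:,::-1])
now=o["joint_pos"]; print(now,clear(now))
P,R=pose(C,46,-6,0,.172); Q=Rn.from_euler("xyz",o["orientation"],degrees=True).as_matrix()
print("to grasp shift",Q.T@(P-o["tool_pos"])/.025,"turn",Rn.from_matrix(Q.T@R).as_rotvec(degrees=True)/6)
E
```

```text
clock: 27.65
tool_pos: [0.4982, 0.0497, 0.1894]
orientation: [179.9, -46.0, -5.7]
force: [0.2, 0.5, -0.2]
opening: 0.0571
gripper_force: 0.0
[ -17.501   16.27   -43.867 -151.243  -17.572 -109.351] (np.float64(0.6379523544756017), np.float64(0.05840877818954826), np.float64(0.14888572151951998))
to grasp shift [-0.02  -0.003  3.195] turn [-0.018  0.004  0.036]
```

View pics/w7.png

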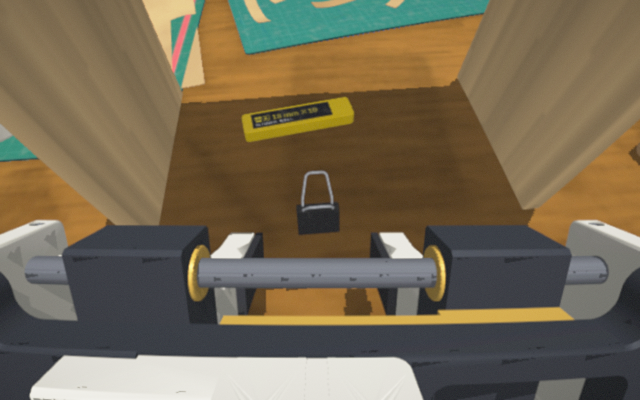

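The clip body is at (298–340, 204–233), centred between the fingers. Its base near edge runs from (299,233) to (340,231), and I'll check its position from that.

```bash
python3 - <<'E'
from h import *
o=get_obs(); s=snapshot("wrist"); im=s["color"].max(2)
w=atz(s,[(299,233),(340,231.5)],0,o); print(w,np.linalg.norm(w[0]-w[1]))
for y in range(198,240,2): print(y,''.join('#' if v<38 else '+' if v<52 else '.' for v in im[y,290:350]))
E
```

```text
[[0.66610999 0.04603311 0.        ]
 [0.66428644 0.0140683  0.        ]] 0.03201678358726212
198 ............................................................
200 ............................................................
202 ............................................................
204 ....................+.++.+...................+++............
206 ........++....................................+.............
208 ........++++..................................+.+...........
210 ........+++..........++++++++++++++++++++++++++++...........
212 ........+++++..++++++++++++++++++++++++++++++++++...........
214 ........+++++++++++++++++++++++++++++++++++++++++...........
216 ........+++++++++++++++++++++++++++++++++++++++++...........
218 ........+++++++++++++++++++++++++++++++++++++++++...........
220 .........++++++++++++++++++++++++++++++++++++++++...........
222 .........++++++++++++++++++++++++++++++++++++++++...........
224 .........++++++++++++++++++++++++++++++++++++#+++...........
226 .........+++++++++++++++++++++++++#++++++++++++++...........
228 .........+++++++++++++++#++++++++++++++++++++++++...........
230 .........++++++++++++++++++++++++++++++++++++++++...........
232 ..........++++++++++++++++++++..............................
234 ............................................................
236 ............................................................
238 ............................................................
```

The width comes out at 32.0 mm and the centre at (0.678, 0.030), as assumed. Going in along the tool axis.

```bash
python3 -m handwheel '[[0.3,0,0,0.7,0,0,0],[0.3,0,0,0.7,0,0,0],[0.3,0,0,0.6,0,0,0],[0.3,0,0,0.6,0,0,0],[0.3,0,0,0.3,0,0,0]]'
python3 -m handwheel '[[0.3,0,0,0.22,0,0,0],[0.3,0,0,0,0,0,0]]'
python3 -m handwheel '[[-1,0,0,0,0,0,0],[-1,0,0,0,0,0,0],[-1,0,0,0,0,0,0],[-1,0,0,0,0,0,0]]'
```

```text
clock: 28.38
tool_pos: [0.5509, 0.0438, 0.1394]
orientation: [179.8, -46.1, -5.5]
force: [0.2, -0.7, 0.1]
opening: 0.0572
gripper_force: 0.0
clock: 28.62
tool_pos: [0.5545, 0.0432, 0.1361]
orientation: [179.8, -46.1, -5.5]
force: [-0.5, 0.5, 0.3]
opening: 0.0571
gripper_force: 0.0
clock: 29.12
tool_pos: [0.5545, 0.0431, 0.1366]
orientation: [179.7, -46.2, -5.5]
force: [-1.2, 0.6, 2.9]
opening: 0.0315
gripper_force: 29.9
```

The clip is held (31.5 mm at 30 N). If I set it down with the same 46° lean it stays upright, so I'll check which lean directions are reachable over the clip tray.

```bash
python3 -m handwheel '[[-1,0,0,-0.5,0,0,0],[-1,0,0,-0.7,0,0,0],[-1,0,0,-0.9,0,0,0],[-1,0,0,-0.9,0,0,0]]'
cat > scan.py <<'E'
from plan import *
from plant import get_obs
now=get_obs()["joint_pos"]; print(now)
tx=np.array([.9986,-.0528,0]);ty=np.array([.0528,.9986,0]);T=np.array([.466,.302,0])
rng=np.random.default_rng(1); lo[4]=-174
for lx,ly in((-.035,.025),(-.045,.0),(-.04,.03)):
  c=T+tx*lx+ty*ly; c[2]=.023
  for az in range(-50,121,10):
    P,R=pose(c,46,az,0,.172); best=(9e9,None)
    for s in [now,now+[45,0,0,0,0,0],now+[20,0,0,60,-20,0],now+[60,0,0,-15,-20,0]]+[now+rng.uniform(-1,1,6)*[80,20,20,120,40,120] for _ in range(5)]:
        f=lambda q:np.r_[(fk(q,K,-1)[0]-P)*1000,Rn.from_matrix(fk(q,K,-1)[1].T@R).as_rotvec()*300]
        b=least_squares(f,np.clip(s,lo+.1,hi-.1),bounds=(lo,hi),max_nfev=60)
        if b.cost<best[0]: best=(b.cost,b.x)
    if best[0]<1: print(lx,ly,az,best[1].round(0),np.array(clear(best[1])).round(3))
E
timeout 400 python3 scan.py
```

```text
clock: 29.62
tool_pos: [0.4993, 0.0487, 0.1888]
orientation: [179.7, -46.1, -5.5]
force: [0.5, 0.6, -0.1]
opening: 0.0314
gripper_force: 29.9
[ -17.694   16.48   -43.999 -151.624  -18.033 -108.707]
-0.035 0.025 -40 [ 77.  31. -50.  56. -51. -80.] [0.482 0.012 0.5  ]
-0.035 0.025 40 [  10.   19.  -46. -128.  -27. -117.] [0.482 0.012 0.393]
-0.035 0.025 50 [  15.   18.  -39. -106.  -25. -137.] [0.496 0.012 0.379]
-0.035 0.025 60 [  17.   19.  -35.  -91.  -29. -145.] [0.508 0.012 0.366]
-0.035 0.025 70 [  18.   20.  -31.  -81.  -35. -148.] [0.518 0.012 0.358]
-0.035 0.025 80 [  18.   22.  -27.  -73.  -42. -149.] [0.525 0.012 0.349]
-0.035 0.025 90 [  18.   25.  -23.  -67.  -48. -148.] [0.529 0.012 0.34 ]
-0.035 0.025 100 [  19.   27.  -19.  -61.  -54. -147.] [0.554 0.012 0.349]
-0.035 0.025 110 [  20.   30.  -15.  -56.  -61. -145.] [0.575 0.012 0.358]
-0.035 0.025 120 [  22.   33.  -10.  -51.  -67. -142.] [0.592 0.012 0.366]
-0.045 0.0 -40 [ 77.  30. -54.  58. -49. -82.] [0.471 0.012 0.476]
-0.045 0.0 40 [   6.   18.  -48. -124.  -29. -117.] [0.471 0.012 0.368]
-0.045 0.0 50 [  12.   17
[... 638 characters left out ...]
78.  31. -50.  55. -51. -79.] [0.478 0.012 0.505]
-0.04 0.03 40 [  10.   20.  -47. -129.  -28. -115.] [0.478 0.012 0.398]
-0.04 0.03 50 [  15.   18.  -39. -107.  -25. -136.] [0.492 0.012 0.384]
-0.04 0.03 60 [  18.   19.  -35.  -92.  -29. -145.] [0.504 0.012 0.371]
-0.04 0.03 70 [  18.   20.  -32.  -82.  -35. -148.] [0.513 0.012 0.363]
-0.04 0.03 80 [  18.   22.  -28.  -74.  -41. -149.] [0.52  0.012 0.355]
-0.04 0.03 90 [  19.   25.  -24.  -67.  -48. -148.] [0.525 0.012 0.345]
-0.04 0.03 100 [  20.   27.  -20.  -61.  -54. -147.] [0.549 0.012 0.355]
-0.04 0.03 110 [  21.   30.  -15.  -56.  -60. -145.] [0.57  0.012 0.363]
-0.04 0.03 120 [  22.   32.  -11.  -51.  -66. -142.] [0.587 0.012 0.371]
```

Leaning sideways (az about 85°) is comfortable there. A lean of about 22° keeps the gripper body above the blue clip's handles, and the clip settles from a small tilt. Planning that path.

```bash
cat > p4.py <<'E'
from plan import *
from h import snapshot,atz,get_obs
now=get_obs()["joint_pos"]
s=snapshot("top"); print("sample",atz(s,[(225,265)],.02), "clip1 check")
T=np.array([.466,.302,0]);tx=np.array([.9986,-.0528,0]);ty=np.array([.0528,.9986,0])
c=T+tx*-.04+ty*.02
def sl(z,phi,az,seed):
    P,R=pose([c[0],c[1],z],phi,az,0,.172); f=lambda q:np.r_[(fk(q,K,-1)[0]-P)*1000,Rn.from_matrix(fk(q,K,-1)[1].T@R).as_rotvec()*300]
    b=least_squares(f,np.clip(seed,lo+.1,hi-.1),bounds=(lo,hi)); return b.x,b.cost
sd=np.array([18,22,-27,-73,-42,-149.])
for az in(60,85):
  for phi in(20,25,30):
    x,k=sl(.028,phi,az,sd); y,k2=sl(.11,phi,az,x); print(az,phi,round(k,2),x.round(0),round(k2,2),y.round(0),np.round(clear(y),3))
    if k2<1:
      via=(now+y)/2
      for q2 in (now[1]*.5+y[1]*.5,5,-2):
        v=via.copy(); v[1]=q2
        pth=[now+(v-now)*t for t in np.linspace(0,1,10)]+[v+(y-v)*t for t in np.linspace(0,1,10)]
        cl=np.array([clear(p) for p in pth]); print("   via q2",round(q2,1),cl[:,0].max().round(3),cl[:,1].min().round(3))
E
python3 p4.py
```

```text
sample [[0.464 0.269 0.02 ]] clip1 check
60 20 6251.53 [  34.   19.  -31.  -74.  -15. -172.] 11743.61 [  32.   12.  -31.  -72.  -19. -172.] [0.53  0.054 0.387]
60 25 3601.08 [  33.   18.  -32.  -74.  -16. -172.] 8059.44 [  31.   11.  -32.  -72.  -20. -172.] [0.525 0.063 0.382]
60 30 1657.66 [  32.   17.  -32.  -74.  -17. -172.] 5031.06 [  30.   10.  -32.  -73.  -21. -172.] [0.52  0.071 0.377]
85 20 3353.34 [  35.   20.  -27.  -51.  -31. -172.] 6596.54 [  33.   13.  -25.  -49.  -39. -172.] [0.534 0.072 0.354]
85 25 1548.47 [  34.   19.  -27.  -52.  -32. -172.] 3987.48 [  31.   12.  -25.  -51.  -40. -172.] [0.53  0.079 0.348]
85 30 426.94 [  32.   19.  -27.  -53.  -34. -172.] 2018.28 [  30.   12.  -25.  -52.  -41. -172.] [0.526 0.085 0.344]
```

```bash
sed -i 's/for az in(60,85):/for az in(105,125,145):/; s/for phi in(20,25,30)/for phi in(22,30)/; s/sd=np.array.*/sd=np.array([22,33,-10,-51,-67,-142.])/' p4.py; python3 p4.py
```

```text
sample [[0.464 0.269 0.02 ]] clip1 check
105 22 477.05 [  38.   21.  -22.  -38.  -42. -172.] 1594.5 [  36.   15.  -19.  -36.  -50. -172.] [0.553 0.089 0.364]
105 30 0.0 [  34.   22.  -21.  -42.  -45. -169.] 165.23 [  33.   15.  -19.  -40.  -53. -172.] [0.554 0.096 0.353]
125 22 0.0 [  40.   23.  -18.  -29.  -50. -166.] 0.0 [  41.   17.  -16.  -26.  -58. -172.] [0.564 0.101 0.391]
   via q2 16.5 0.64 0.06
   via q2 5 0.645 0.06
   via q2 -2 0.646 0.06
125 30 0.0 [  34.   26.  -15.  -37.  -56. -156.] 0.0 [  34.   19.  -12.  -34.  -63. -162.] [0.575 0.1   0.383]
   via q2 17.7 0.653 0.06
   via q2 5 0.659 0.06
   via q2 -2 0.66 0.06
145 22 0.0 [  41.   27.  -14.  -25.  -58. -151.] 0.0 [  42.   21.  -11.  -24.  -66. -155.] [0.565 0.101 0.411]
   via q2 18.4 0.65 0.06
   via q2 5 0.656 0.06
   via q2 -2 0.657 0.06
145 30 0.0 [  36.   30.   -9.  -31.  -65. -144.] 0.0 [  36.   24.   -6.  -30.  -73. -149.] [0.581 0.1   0.406]
   via q2 20.0 0.666 0.06
   via q2 5 0.671 0.06
   via q2 -2 0.672 0.06
```

```bash
cat > p5.py <<'E'
from plan import *
from plant import get_obs
now=get_obs()["joint_pos"]
c=np.array([.427,.323]); lo[4]=-174
def sl(z,phi,az,seed):
    P,R=pose([c[0],c[1],z],phi,az,0,.172); f=lambda q:np.r_[(fk(q,K,-1)[0]-P)*1000,Rn.from_matrix(fk(q,K,-1)[1].T@R).as_rotvec()*300]
    b=least_squares(f,np.clip(seed,lo+.1,hi-.1),bounds=(lo,hi)); return b.x,b.cost
x,k=sl(.029,26,138,np.array([40,27,-13,-28,-60,-153.])); y,k2=sl(.11,26,138,x); np.save("x.npy",x);np.save("y.npy",y); print(x,k,y,k2)
bst=None
for f in(.4,.55):
 for q2 in(-8,0,6,12):
  for q3 in(-46,-40,-34):
    v=now+(y-now)*f; v[1]=q2;v[2]=q3
    pth=[now+(v-now)*t for t in np.linspace(0,1,12)]+[v+(y-v)*t for t in np.linspace(0,1,12)]
    cl=np.array([clear(p) for p in pth]); k=(cl[:,0].max().round(3),-cl[1:,1].min().round(3))
    if -k[1]>.055 and (bst is None or k<bst[0]): bst=(k,v,f)
print(bst); np.save("via.npy",bst[1]); rows([now,bst[1]],[15]); rows([bst[1],y],[18])
E
python3 p5.py
```

```text
[  37.669   26.861  -13.166  -30.262  -58.811 -151.718] 2.516387894418016e-27 [  38.029   20.777  -10.35   -28.089  -66.444 -156.888] 1.2723626318817096e-24
((np.float64(0.64), np.float64(-0.086)), array([  12.963,   -8.   ,  -34.   ,  -83.686,  -44.678, -135.181]), 0.55)
[0.17,-0.71,-0.56,0.52,0.57,-0.71] [ -16.   15.  -43. -147.  -20. -110.] tcp [0.49 0.07 0.2 ] tip [0.63 0.06 0.09] j5 [0.34 0.07 0.33]
[0.21,-0.69,-0.54,0.54,0.55,-0.70] [ -14.   13.  -43. -143.  -22. -112.] tcp [0.49 0.08 0.22] tip [0.63 0.09 0.11] j5 [0.33 0.08 0.34]
[0.25,-0.68,-0.52,0.57,0.54,-0.69] [ -12.   11.  -42. -138.  -23. -114.] tcp [0.48 0.1  0.23] tip [0.63 0.12 0.13] j5 [0.32 0.08 0.34]
[0.28,-0.66,-0.50,0.59,0.52,-0.69] [ -10.   10.  -41. -134.  -25. -116.] tcp [0.47 0.12 0.24] tip [0.62 0.15 0.15] j5 [0.3  0.08 0.34]
[0.31,-0.63,-0.48,0.60,0.49,-0.68] [  -7.    8.  -41. -129.  -27. -117.] tcp [0.46 0.13 0.25] tip [0.61 0.18 0.16] j5 [0.29 0.08 0.35]
[0.33,-0.60,-0.45,0.62,0.47,-0.67] [  -5.    7.  -40. -124.  -29. -119.] tcp [0.45 0.15 0.26] tip [0.6  0.2  0.18] j5 [0.28 0.08 0.35]
[0.35,-0.57,-0.43
[... 2927 characters left out ...]
0.14] j5 [0.47 0.12 0.44]
[-0.17,0.41,0.17,0.56,-0.26,-0.21] [  32.   14.  -16.  -40.  -62. -152.] tcp [0.44 0.24 0.28] tip [0.4  0.34 0.13] j5 [0.49 0.14 0.44]
[-0.16,0.44,0.16,0.55,-0.28,-0.21] [  34.   16.  -14.  -37.  -63. -153.] tcp [0.45 0.25 0.27] tip [0.4  0.33 0.13] j5 [0.51 0.16 0.44]
[-0.15,0.46,0.14,0.54,-0.30,-0.20] [  35.   18.  -13.  -34.  -64. -154.] tcp [0.46 0.26 0.27] tip [0.41 0.33 0.12] j5 [0.52 0.17 0.44]
[-0.14,0.49,0.12,0.53,-0.32,-0.20] [  37.   19.  -12.  -31.  -65. -156.] tcp [0.47 0.26 0.27] tip [0.42 0.33 0.11] j5 [0.54 0.19 0.44]
[-0.12,0.52,0.10,0.52,-0.34,-0.20] [  38.   21.  -10.  -28.  -66. -157.] tcp [0.48 0.27 0.26] tip [0.43 0.32 0.1 ] j5 [0.55 0.21 0.44]
```

```bash
python3 -m handwheel '[[-1,0.17,-0.71,-0.56,0.52,0.57,-0.71],[-1,0.21,-0.69,-0.54,0.54,0.55,-0.7],[-1,0.25,-0.68,-0.52,0.57,0.54,-0.69],[-1,0.28,-0.66,-0.5,0.59,0.52,-0.69],[-1,0.31,-0.63,-0.48,0.6,0.49,-0.68]]'
python3 -m handwheel '[[-1,0.33,-0.6,-0.45,0.62,0.47,-0.67],[-1,0.35,-0.57,-0.43,0.63,0.44,-0.67],[-1,0.37,-0.54,-0.41,0.64,0.42,-0.66],[-1,0.38,-0.5,-0.39,0.65,0.39,-0.66],[-1,0.39,-0.46,-0.38,0.65,0.36,-0.66]]' >/dev/null
python3 -m handwheel '[[-1,0.39,-0.42,-0.37,0.66,0.32,-0.65],[-1,0.4,-0.37,-0.36,0.66,0.29,-0.65],[-1,0.39,-0.33,-0.36,0.65,0.25,-0.65],[-1,0.39,-0.28,-0.37,0.65,0.21,-0.64],[-1,0.38,-0.24,-0.38,0.64,0.17,-0.64]]'
python3 - <<'E'
from plan import *
from plant import get_obs
now=get_obs()["joint_pos"]; print(now)
rows([now,np.load("y.npy")],[18])
E
```

```text
clock: 30.35
tool_pos: [0.4607, 0.1329, 0.2487]
orientation: [165.7, -60.0, 32.9]
force: [0.2, -0.4, 0.4]
opening: 0.0318
gripper_force: 29.9
clock: 31.6
tool_pos: [0.3355, 0.1985, 0.3424]
orientation: [129.7, -53.5, 118.6]
force: [0.1, -0.3, -0.0]
opening: 0.0311
gripper_force: 29.9
[  12.566   -7.618  -33.97   -83.942  -45.186 -134.735]
[-0.17,0.08,0.24,0.61,-0.04,-0.22] [  14.   -6.  -33.  -81.  -46. -136.] tcp [0.34 0.2  0.34] tip [0.41 0.35 0.26] j5 [0.27 0.03 0.42]
[-0.18,0.10,0.24,0.61,-0.05,-0.22] [  15.   -4.  -31.  -78.  -48. -137.] tcp [0.35 0.2  0.33] tip [0.4  0.35 0.25] j5 [0.28 0.04 0.42]
[-0.19,0.12,0.24,0.61,-0.06,-0.22] [  17.   -3.  -30.  -75.  -49. -138.] tcp [0.35 0.2  0.33] tip [0.4  0.35 0.24] j5 [0.3  0.04 0.42]
[-0.19,0.14,0.24,0.61,-0.08,-0.22] [  18.   -1.  -29.  -72.  -50. -140.] tcp [0.36 0.21 0.32] tip [0.4  0.36 0.23] j5 [0.32 0.04 0.43]
[-0.19,0.17,0.23,0.61,-0.10,-0.22] [  20.    0.  -27.  -68.  -51. -141.] tcp [0.37 0.21 0.32] tip [0.39 0.36 0.22] j5 [0.34 0.04 0.43]
[-0.20,0.19,0.23,0.61,-0.11,-0.22] [  21.    2.  -26.  -65.  -52. -142.] tcp [0.37 0
[... 970 characters left out ...]
0.14] j5 [0.48 0.12 0.44]
[-0.17,0.41,0.17,0.56,-0.26,-0.21] [  32.   14.  -16.  -41.  -62. -152.] tcp [0.44 0.24 0.28] tip [0.4  0.34 0.13] j5 [0.49 0.14 0.44]
[-0.16,0.44,0.15,0.55,-0.28,-0.21] [  34.   16.  -14.  -37.  -63. -153.] tcp [0.45 0.25 0.27] tip [0.4  0.33 0.12] j5 [0.51 0.16 0.44]
[-0.14,0.47,0.14,0.54,-0.30,-0.20] [  35.   18.  -13.  -34.  -64. -154.] tcp [0.46 0.26 0.27] tip [0.41 0.33 0.12] j5 [0.52 0.17 0.44]
[-0.13,0.50,0.12,0.53,-0.32,-0.20] [  37.   19.  -12.  -31.  -65. -156.] tcp [0.47 0.26 0.27] tip [0.42 0.33 0.11] j5 [0.54 0.19 0.44]
[-0.12,0.52,0.10,0.52,-0.34,-0.20] [  38.   21.  -10.  -28.  -66. -157.] tcp [0.48 0.27 0.26] tip [0.43 0.32 0.1 ] j5 [0.55 0.21 0.44]
```

```bash
python3 -m handwheel '[[-1,-0.17,0.08,0.24,0.61,-0.04,-0.22],[-1,-0.18,0.1,0.24,0.61,-0.05,-0.22],[-1,-0.19,0.12,0.24,0.61,-0.06,-0.22],[-1,-0.19,0.14,0.24,0.61,-0.08,-0.22],[-1,-0.19,0.17,0.23,0.61,-0.1,-0.22]]' >/dev/null
python3 -m handwheel '[[-1,-0.2,0.19,0.23,0.61,-0.11,-0.22],[-1,-0.2,0.22,0.23,0.6,-0.13,-0.22],[-1,-0.2,0.24,0.22,0.6,-0.15,-0.22],[-1,-0.2,0.27,0.22,0.6,-0.16,-0.21],[-1,-0.19,0.3,0.21,0.59,-0.18,-0.21]]' >/dev/null
python3 -m handwheel '[[-1,-0.19,0.32,0.2,0.58,-0.2,-0.21],[-1,-0.18,0.35,0.19,0.58,-0.22,-0.21],[-1,-0.18,0.38,0.18,0.57,-0.24,-0.21],[-1,-0.17,0.41,0.17,0.56,-0.26,-0.21],[-1,-0.16,0.44,0.15,0.55,-0.28,-0.21]]' >/dev/null
python3 -m handwheel '[[-1,-0.14,0.47,0.14,0.54,-0.3,-0.2],[-1,-0.13,0.5,0.12,0.53,-0.32,-0.2],[-1,-0.12,0.52,0.1,0.52,-0.34,-0.2],[-1,0,0,0,0,0,0]]'
python3 - <<'E'
from plan import *
from h import get_obs,snapshot,cv2
o=get_obs(); s=snapshot("wrist"); cv2.imwrite("pics/w8.png",s["color"][:,:,::-1]); s=snapshot("scene")
cv2.imwrite("pics/s8.png",s["color"][:,:,::-1])
now=o["joint_pos"];print(now)
Q=Rn.from_euler("xyz",o["orientation"],degrees=True).as_matrix(); P,R=fk(np.load("x.npy"),K,-1)
print("to place",Q.T@(P-o["tool_pos"])/.025,Rn.from_matrix(Q.T@R).as_rotvec(degrees=True)/6, "axis pt",o["tool_pos"]+.172*Q[:,2])
E
```

```text
clock: 33.98
tool_pos: [0.4839, 0.2725, 0.2632]
orientation: [-180.0, -26.1, 137.9]
force: [-0.3, -0.7, 0.1]
opening: 0.0315
gripper_force: 29.9
[  37.939   20.943  -10.293  -28.158  -66.407 -156.832]
to place [-1.374 -0.018  2.875] [-0.    -0.009 -0.016] axis pt [0.428 0.323 0.109]
```

View pics/w8.png

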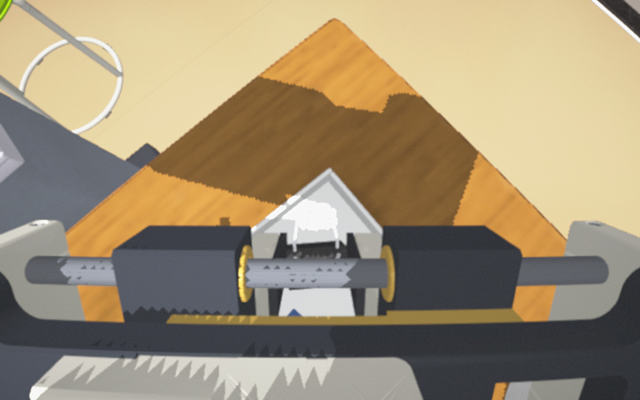

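The clip is held over the tray's free corner, with the corner at (331,170) and the blue clip clear behind at (293,315). Lowering straight down and releasing.

```bash
python3 -m handwheel '[[-1,-0.4,0,0.85,0,0,0],[-1,-0.4,0,0.85,0,0,0],[-1,-0.3,0,0.65,0,0,0],[-1,-0.27,0,0.52,0,0,0],[-1,0,0,0,0,0,0]]'
python3 -m handwheel '[[0.1,0,0,0,0,0,0],[0.1,0,0,0,0,0,0],[0.1,0,0,0,0,0,0],[0.1,0.2,0,-0.4,0,0,0],[0.1,0.4,0,-0.85,0,0,0]]'
python3 -m handwheel '[[0.1,0.4,0,-0.85,0,0,0],[0.1,0.4,0,-0.85,0,0,0],[0.1,0.4,0,-0.85,0,0,0],[0.1,0.4,0,-0.85,0,0,0],[0.1,0,0,0,0,0,0]]'
python3 - <<'E'
from h import *
a=snapshot("scene")["color"][120:380,200:460]; b=snapshot("top")["color"][130:330,170:480]
a=cv2.resize(a,(400,400),interpolation=cv2.INTER_CUBIC); b=cv2.resize(b,(400,258),interpolation=cv2.INTER_CUBIC); b=cv2.copyMakeBorder(b,0,142,0,0,cv2.BORDER_CONSTANT)
cv2.imwrite("pics/end.png",np.hstack([a,b])[:,:,::-1])
E
```

```text
clock: 34.7
tool_pos: [0.4836, 0.2719, 0.1841]
orientation: [-180.0, -26.0, 137.8]
force: [0.2, -0.3, 0.9]
opening: 0.0314
gripper_force: 29.9
clock: 35.33
tool_pos: [0.4837, 0.272, 0.22]
orientation: [-180.0, -26.0, 137.8]
force: [0.9, 0.5, 1.0]
opening: 0.0483
gripper_force: 0.0
clock: 35.95
tool_pos: [0.4852, 0.2713, 0.3167]
orientation: [179.6, -25.9, 138.0]
force: [0.1, 0.0, 0.1]
opening: 0.0486
gripper_force: 0.0
```

View pics/end.png

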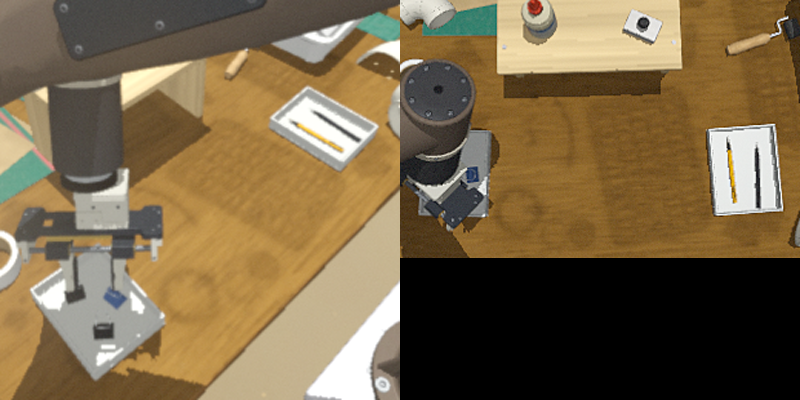

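The end view shows all three clips in the left tray, at (75,295), (115,297) and (103,330). Both pens lie flat in the right tray, the shelf items are in place, and the gripper is clear. Handing in.

```bash
python3 -c "
from plant import *
print(close_job())"
```

```text
the job is handed in; nothing more can be done
None
```

The job is handed in: the orange pen lies flat in the black pen's tray and both black clips are in the blue clip's tray. The shelf and everything else look undisturbed in the final pictures. It took about 36 s, and the hand-in returned no verdict.

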